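Clamp a microscope stage plate down evenly

ROBOT

A 6-joint arm with a two-finger parallel gripper is mounted at the origin on the work surface. World frame = base frame: x ahead of the robot, y to its left, z up, the work surface at z = 0. Lengths are in mm, angles in rad, forces in N, time in s.
With the tool pointing down it reaches from about 375 to 975 mm from the base axis. Payload 3.8 kg.
Tool frame: the origin (TCP) lies midway between the tips of the shut fingers; the grasp point (between the pads) lies 19 mm behind it; z points along the fingers, y is the direction in which the jaws open and shut (so a half turn about z gives the same grasp; the last joint's range is limited). The gripper opens to 85 mm and grips with 20 to 120 N. Pads are 22 mm wide; open, the fingers measure 114 mm over their backs; the gripper's body (76 mm by 85 mm) begins 54 mm behind the grasp point. The pads swing forward as they close: fully open they stand 13 mm farther back than shut.
Start: joints at [-1.347, 0.264, 1.604, -0, 1.274, -0.037], TCP at [174.046, -652.17, 231.28] pointing down, gripper open.
Joint ranges: [-2.63, 2.63], [-0.94, 2.18], [0.31, 2.57], [-1.31, 4.45], [0, 2.66], [-2.55, 2.55]. Speed limits (rad/s): [2.57, 2.57, 3.14, 3.14, 3.14, 3.14].

INTERFACE

Orientations are given as a unit quaternion [w, x, y, z].
In Python, from bench import manip gives the robot as it stands.
- The arm moves only by the tool drive_tool, never from a script. Its argument "targets" is a list of rows, each an object with "fingers": the gripper command: -1 is fully open, 1 is shut, values between are in proportion; "slide": the shift along the tool's x, y, z in units of 50 cm (1.0 is 50 cm), a list of three; "twist": the turn, a rotation vector about the tool's x, y, z in units of 0.08 rad (1.0 is 0.08 rad), a list of three. A call has 1 to 12 rows; each row shifts and turns the commanded pose from where the row before left it, along the tool's axes as they then stand; what a row does not reach is not made up. A row lasts 1/12 s, in which the tool goes at most 41.7 mm and 7.16 degrees, less where a joint would pass 70% of its speed; a pose out of reach is approached as far as the arm can. A call with a number of a shift or a turn outside -1 to 1 is refused whole. A call with a gripper value outside its range is refused whole. The fingers move at their own pace and stop on an object; "squeeze" is the grip in N (left out, the last holds). Time passes only in rows, so rows that do not move let the fingers close. It gives the time, the measured TCP pose, the force and the opening at its end, in the units of the state.
- manip.get_state(): the state, without advancing time (a new reading comes with each control period).
- manip.read_camera(name): name is "scene" or "top" or "wrist"; returns a dict with "img" (420x560x3 uint8, blue, green, red), "z_map" (420x560 float32, mm along the optical axis (not along the pixel's ray), 0 where there is no reading), "intrinsics" (3x3 intrinsics, pixels), "R" (3x3) and "t" (3): a world point X has camera coordinates R X + t; the wrist camera has in their place "hand_eye" (4x4, takes a point from camera to tool coordinates, whose origin is the TCP and whose axes are the flange's). Camera axes: x right, y down, z forward; pixel columns grow to the right and rows downward; lengths in mm; the calibration is good to about 2 mm. A picture is of the moment at which its call begins: read the wrist's pose just before it.
- manip.close_job(): hands the job in, once; it reports no verdict.
Trained networks look in the newest picture that a camera, given by its name, has taken for a name from the list of things; names that differ only in an ending like _2 or _b are one class to them, and where a whole thing is asked for, a point or a joint stands for the part that bears it (a point fixed in the world has none). Each returns a list of dicts, best first, with "confidence" (0 to 1); they miss things now and then, are a little off and sometimes report something else, mostly with a low value. They report only what shows in the picture. A call takes as long as a camera call. They do not tell look-alikes from the thing itself.
- manip.spot_in(camera, query): "position" ([x, y, z] in mm, in the coordinates of the camera as it stood for that picture, good to about 4 mm: the middle of the surface that is visible of it).
- manip.masks_of(camera, query): "region" (420x560 bool, what is visible of it).
The state is a dict: "time_s": time; "q": joint angles; "joint_vel": joint speeds; "joint_efforts": joint torques, N m; "ee_pos": TCP position; "tool_rot": TCP orientation; "wrist_force": force on the tool from outside, world axes, zero at the start; "moment": the same for the moment, N m; "opening": finger opening in mm.
Only numpy, scipy, OpenCV 4.12 (cv2) and the standard library are available. Lean on these libraries where they do the work, as an engineer would, in place of code of your own. Each camera call takes 0.05 s, during which the arm holds its last target.

TASK

Tighten the four bar-grip nuts on the microscope's stage plate in cross order: any one first, then the one diagonally opposite, then the other two. Turn each clockwise about half a turn, by feel, just until it is snug, so that the plate ends flat and fully home under four evenly snug nuts; do not overtighten, do not lean on the plate, and leave the dish on it and everything around it where it is.

Things in the scene. Friction and masses are not known exactly. Their poses are not given: they have to be found in the camera images.
- base: Heavy fixed microscope base, white on a black foot, 210 (x) by 230 mm (y), rim 60 mm high. Origin: centre of its underside, on the table; z up, -x its front; at +x a low step with a bare column socket, 68 mm high, out to x = 166 mm. Four studs at x = +/-55, y = +/-65 mm. The stage plate lies in its shallow recess, under 1 mm of play.
- base_seat (a point): Centre of the level of the four hard lands in the recess (54 mm above the table), one round each stud: the plate is home when its underside rests on all four. Axes as the base.
- plate: Aluminium stage plate, 165 x 185 x 8 mm, about 0.45 kg, glass window in the middle. Origin: centre of its underside; axes as the base. At the start soft lifters hold it about 1 mm above the lands; pushing it home takes about 5 N in all.
- nut1: Clamp nut on the base's (+x, +y) stud, opposite nut 3. All four nuts are alike: black upright bar grip 46 mm long (own x), 14 mm thick (own y), from 6 to 44 mm above the origin, on a steel collar of 24 mm diameter from 0 to 6 mm. Origin: on the axis, at the collar's underside; z up. A 26 mm spring washer beneath reaches 4 mm below the origin and presses on the plate.
- nut2: Clamp nut on the base's (+x, -y) stud, opposite nut 4, same shape as nut 1. All nuts turn about their z only; clockwise seen from above tightens and the nut sinks 12 mm per full turn (1.91 mm per rad). They stay where they are left. The bar sits on its nut with a stiff springy drive: it leads by about 0.1 rad under the snug load and springs back when let go.
- nut3: Clamp nut on the base's (-x, -y) stud, opposite nut 1, same as nut 1. All nuts start clear of the plate; each brings the plate home on its land after 0.24 to 0.47 of a turn, different for each nut. Before that it turns lightly, under 0.1 N m; past home its load climbs about 60 N per radian and the resistance with it.
- nut4: Clamp nut on the base's (-x, +y) stud, opposite nut 2, same as nut 1. Right for every nut: snug, with 15 to 55 N of load on the plate, best about 30 N; this is felt as a turning resistance of roughly 0.25 to 0.3 N m more than when running free (0.45 N m is too much). More than 55 N is overtightened.
- dish: Bystander: low round clear dish with lid, 53 mm across, 13 mm high, standing on the middle of the plate. Origin: centre of its underside.
- jar_a: Bystander: clear screw-top jar with white lid, 56 mm across, 70 mm high, standing beside the base. Origin: centre of its underside.
- jar_b: Bystander: clear screw-top jar with white lid, 66 mm across, 85 mm high. Origin: centre of its underside.
- slide_box: Bystander: closed green plastic slide box, 90 x 60 x 35 mm, beside the base. Origin: centre of its underside.
- card_box: Bystander: cardboard carton, 70 x 110 x 50 mm. Origin: centre of its underside.
- driver: Bystander: screwdriver with black handle, 180 mm long, lying.
- loupe: Bystander: black round loupe, 48 mm across, 42 mm high. Origin: centre of its underside.
Not all that is in view belongs to the job. Several things have the shape of the plate; the one meant has the colours described above.

How it is judged (in metres and radians):
On the way, in this order (a step that is already met when the one before it is completed fails the run):
1. a first nut is snug (contact force between any of nut1, nut2, nut3, nut4 and plate above 15 N), for 0.1 s.
2. the nut diagonally opposite is snug too ((contact force between each of nut1, nut3 and plate above 15 N or contact force between each of nut2, nut4 and plate above 15 N)), for 0.1 s.
3. a third nut is snug ((contact force between each of nut2, nut3, nut4 and plate above 15 N or contact force between each of nut1, nut3, nut4 and plate above 15 N or contact force between each of nut1, nut2, nut4 and plate above 15 N or contact force between each of nut1, nut2, nut3 and plate above 15 N)), for 0.1 s.
4. all four nuts are snug (contact force between each of nut1, nut2, nut3, nut4 and plate above 15 N), for 0.1 s.
At the end, for the whole second after the job is handed in: Every nut presses on the plate with 15 to 55 N, the plate's underside is within 0.8 mm of its lands and level with the base within 0.012 rad, and plate and nuts are at rest (all of step 4 and contact force between each of nut1, nut2, nut3, nut4 and plate below 55 N and z of plate in the frame of base_seat below 0.0008 m and angle between the z axis of plate and the z axis of base, either way round below 0.012 rad and linear speed of plate below 0.01 m/s and angular speed of each of nut1, nut2, nut3, nut4 below 0.05 rad/s); the robot touches nothing.
It fails at once if a nut is overtightened (it presses on the plate with more than 55 N) (contact force between any of nut1, nut2, nut3, nut4 and plate above 55 N).
It fails at once if two neighbouring nuts are snug while the other two are still loose ((contact force between each of nut1, nut2 and plate above 15 N and not (contact force between nut3 and plate above 4 N) and not (contact force between nut4 and plate above 4 N)) or (contact force between each of nut2, nut3 and plate above 15 N and not (contact force between nut4 and plate above 4 N) and not (contact force between nut1 and plate above 4 N)) or (contact force between each of nut3, nut4 and plate above 15 N and not (contact force between nut1 and plate above 4 N) and not (contact force between nut2 and plate above 4 N)) or (contact force between each of nut4, nut1 and plate above 15 N and not (contact force between nut2 and plate above 4 N) and not (contact force between nut3 and plate above 4 N))).
It fails at once if the robot leans on the plate with more than 12 N (contact force between any of the arm, the fingers and plate above 12 N).
It fails at once if a bystander is moved by more than 20 mm (distance of any of dish, jar_a, jar_b, slide_box, card_box, driver, loupe from where it was at the start of the episode above 0.02 m).
It also fails if it takes over 72 s, if anything falls off the work surface, if the arm or the gripper's body presses on something with over 40 N, if the wrist force passes 120 N, or if a joint passes its speed limit or range.

## Working session

There is one attempt and no reset: what is moved stays moved. The work goes in short steps, Python scripts to look and compute and a tool call to move; the robot and the scene stay as the last step left them, time stands still between calls to the robot, and variables do not carry over. Pictures are saved under pics/ and viewed, and the job is handed in when it is done.

Besides the shell and the picture viewer there is one more tool, called after "Request:" by a JSON object that holds its "method" and its "body", one argument or row to a line. drive_tool: Moves the arm, as the interface text tells. Shifts and turns lie within -1 to 1; 1 stands for 50 cm of shift or 0.08 rad of turn. Its arguments: {"type":"object","properties":{"targets":{"type":"array"},"squeeze":{"type":"number"}},"required":["targets"]}

```bash
mkdir -p pics; ls
python3 - <<'E'
from bench import manip
import cv2
s=manip.get_state();print(s)
for n in("scene","top"):
    c=manip.read_camera(n);cv2.imwrite(f"pics/{n}0.png",c["img"]);print(n,c["intrinsics"],c["R"],c["t"])
E
```

```text
pics
{'time_s': 0.0, 'q': array([-1.34689910e+00,  2.64734230e-01,  1.60537787e+00,  7.32603825e-06,
        1.27371229e+00, -3.69553487e-02]), 'joint_vel': array([-0.0007863 ,  0.00065221, -0.00052047,  0.00169372,  0.00033314,
       -0.0009986 ]), 'joint_efforts': array([-3.74947658e-04, -5.15110159e+01, -3.67311895e+01,  3.71008048e-05,
        1.30373440e-02, -9.51268078e-06]), 'ee_pos': array([ 173.886251  , -651.45575818,  229.97269978]), 'tool_rot': array([-1.11132257e-03,  9.91506065e-01,  1.30055674e-01, -1.00663231e-04]), 'wrist_force': array([-0.23160981, -0.0436931 , -1.04984753]), 'moment': array([-0.01000188, -0.00942647,  0.05217758]), 'opening': 85.49183805010563}
scene [[384.39358428   0.         275.11894084]
 [  0.         384.39358428 218.1273634 ]
 [  0.           0.           1.        ]] [[-0.84582388  0.53304945 -0.02098198]
 [ 0.37340188  0.56349419 -0.73691609]
 [-0.38098949 -0.63113595 -0.67565851]] [ 425.73446811  -97.04531804 1273.75636589]
top [[464.9448166    0.         285.07080922]
 [  0.         464.9448166  202.81373198]
 [  0.           0.           1.        ]] [[-0.01187323 -0.99989729 -0.00802718]
 [-0.99020218  0.01287437 -0.1390464 ]
 [ 0.13913546  0.0062976  -0.99025333]] [ -16.84404045  497.59093014 1165.35195364]
```

View pics/scene0.png

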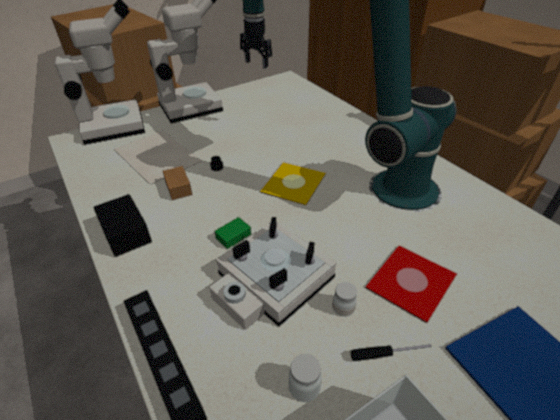

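View pics/top0.png

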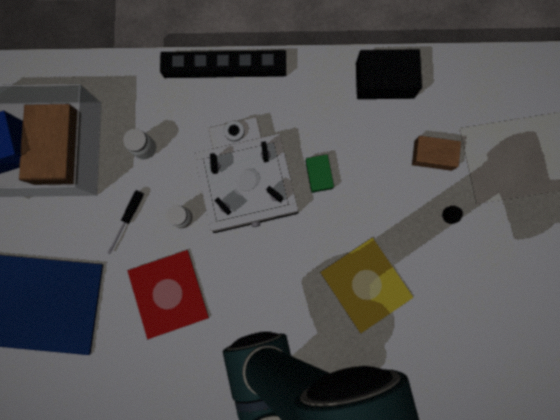

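The real plate is the grey aluminium one in the white base (scene ~(275,258), top ~(250,180)) with four black bars. The red (411,281) and yellow (294,182) plates in the scene view are look-alikes, since they lie on the table and have no nuts. Next I'll crop to confirm and measure.

```bash
cat > h.py <<'E'
from bench import manip
import numpy as np,cv2
def world(c,m):
    v,u=np.nonzero(m&(c["z_map"]>0));z=c["z_map"][v,u];K=c["intrinsics"]
    P=np.stack([(u-K[0,2])/K[0,0]*z,(v-K[1,2])/K[1,1]*z,z],1)
    return (P-c["t"])@c["R"]
def proj(c,X):
    p=(c["R"]@np.asarray(X).T).T+c["t"];p=p@c["intrinsics"].T;return p[:,:2]/p[:,2:]
E
python3 - <<'E'
from h import *
for n in("top","scene"):
    c=manip.read_camera(n)
    im=c["img"]; cr=im[100:250,170:350] if n=="top" else im[200:330,190:360]
    cv2.imwrite(f"pics/{n}crop.png",cv2.resize(cr,None,fx=4,fy=4,interpolation=cv2.INTER_CUBIC))
    for d in manip.masks_of(n,"nut1"):
        m=d["region"];P=world(c,m);P=P[(P[:,2]>70)&(P[:,2]<120)]
        v,u=np.nonzero(m)
        if len(P)<5: print(n,"few",d["confidence"],u.mean(),v.mean());continue
        T=P[P[:,2]>np.percentile(P[:,2],60)]
        print(n,round(d["confidence"],2),u.mean().round(),v.mean().round(),len(P),P.mean(0).round(1),P[:,2].max().round(1),np.median(T,0).round(1))
    for q in("plate","base","dish"):
      for d in manip.masks_of(n,q)[:4]:
        P=world(c,d["region"]);v,u=np.nonzero(d["region"])
        print(n,q,round(d["confidence"],2),u.mean().round(),v.mean().round(),np.median(P,0).round(1),P.min(0).round(),P.max(0).round())
E
```

```text
top 0.56 215.0 163.0 164 [588.7 149.2 104.2] 119.1 [591.5 151.4 114.4]
top 0.49 223.0 206.0 134 [482.  126.4 107.3] 119.2 [482.3 127.  116.1]
top 0.44 275.0 194.0 159 [509.2   1.6 106.3] 119.8 [5.125e+02 5.000e-01 1.164e+02]
top plate 0.88 168.0 294.0 [268.7 281.2   8.7] [158. 176.  -6.] [380. 387.  16.]
top plate 0.82 246.0 182.0 [547.2  77.4  63.2] [452. -31.  46.] [650. 183. 113.]
top plate 0.74 367.0 285.0 [ 286.1 -229.7    8.8] [ 167. -349.   -5.] [ 406. -113.   18.]
top plate 0.53 319.0 173.0 [ 574.8 -113.3   34.6] [ 530. -154.   -2.] [627. -78.  42.]
top base 0.67 246.0 181.0 [549.3  75.5  63.2] [452. -31.  49.] [652. 183. 113.]
top base 0.58 244.0 173.0 [589.7  89.2  60. ] [424. -59.  -5.] [739. 219. 121.]
top dish 0.82 247.0 180.0 [550.9  71.9  75.8] [525.  49.  63.] [577.  97.  82.]
scene 0.88 278.0 280.0 296 [592.7 159.6  99.6] 118.2 [591.8 157.3 113.8]
scene 0.72 273.0 229.0 150 [515.   12.5 102.2] 119.1 [511.3   7.6 115.8]
scene 0.55 242.0 252.0 271 [619.8  33.1  98.6] 117.8 [618.2  31.8 113.7]
scene 0.44 310.0 254.0 163 [487.9 138.8 103.3] 118.3 [486.3 134.8 116.1]
scene plate 0.93 412.0 283.0 [277.9 293.2   9. ] [151. 183.  -3.] [383. 392.  14.]
scene plate 0.83 294.0 183.0 [ 292.7 -218.8    8.4] [ 161. -353.   -5.] [ 405. -106.   14.]
scene plate 0.56 277.0 264.0 [551.5  93.1  63.7] [453. -19.  57.] [647. 187. 117.]
scene base 0.62 266.0 283.0 [627.  143.2  59.3] [ 405. -108.   -2.] [725. 214. 119.]
```

View pics/topcrop.png

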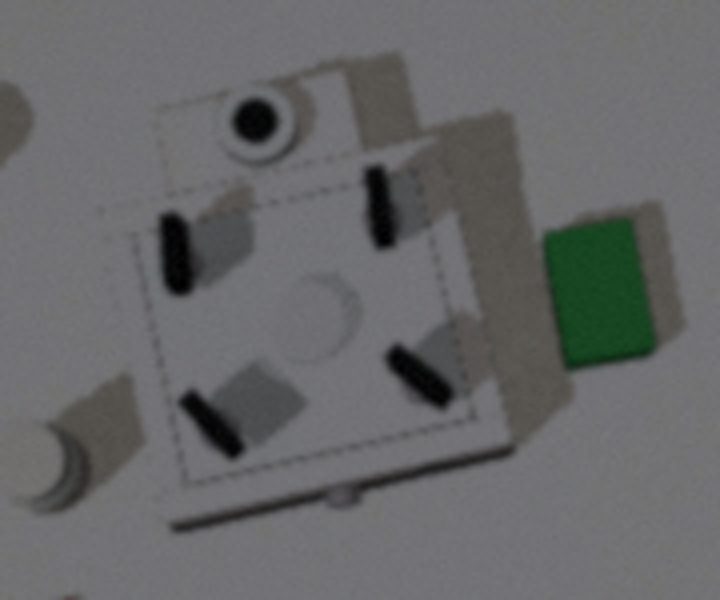

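View pics/scenecrop.png

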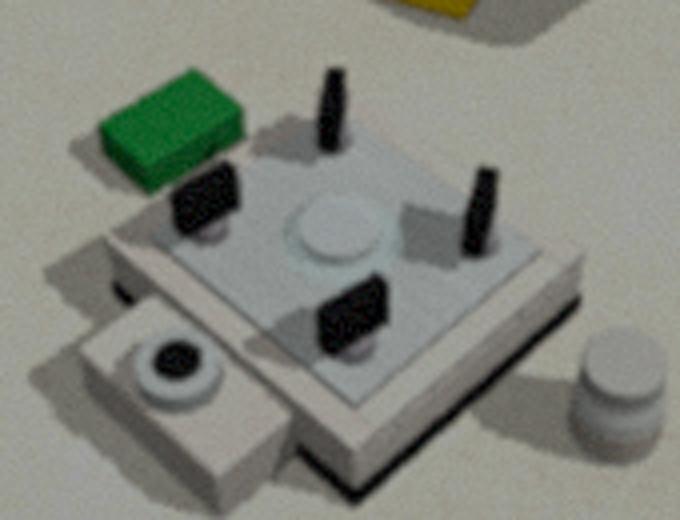

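Confirmed: the crops show the grey plate with dish and four black bars in the white base. Now I'll fit the base pose and bar yaws.

```bash
cat >> h.py <<'E'
from scipy.optimize import least_squares
def fit(cs,c0=(550,80),names=None):
    pts=[]
    for c in cs:
        dark=c["img"].max(2)<45
        P=world(c,dark);P=P[(P[:,2]>84)&(P[:,2]<125)&(np.hypot(P[:,0]-c0[0],P[:,1]-c0[1])<140)];pts.append(P)
    return pts
E
python3 - <<'E'
from h import *
cs=[manip.read_camera(n) for n in("top","scene")]
pts=fit(cs)
g=np.array([[618,30],[592,153],[484,129],[511,4]])
for k,P in enumerate(pts):
    print(cs[k]["intrinsics"][0,0])
    for c in g:
        Q=P[np.hypot(*(P[:,:2]-c).T)<38]
        if len(Q)<10: print("few",len(Q));continue
        T=Q[Q[:,2]>np.percentile(Q[:,2],95)-5]
        r=cv2.minAreaRect(T[:,:2].astype(np.float32))
        w,v=np.linalg.eigh(np.cov(T[:,:2].T));a=np.arctan2(v[1,1],v[0,1])%np.pi
        print(len(Q),len(T),np.percentile(Q[:,2],95).round(1),T.mean(0).round(1),"rect",np.round(r[0],1),np.round(r[1],1),"yaw",a.round(3),"len",(np.sqrt(12*w)).round(1))
E
```

```text
464.9448166013224
102 77 116.5 [616.7  24.7 114.4] rect [617.6  24.7] [42.4 12.8] yaw 0.171 len [12.1 43.3]
123 78 116.1 [589.2 151.4 114. ] rect [589.5 151.2] [41.4 13.1] yaw 0.056 len [12.6 42.7]
99 73 118.5 [482.9 128.1 115.8] rect [482.7 127.2] [43.4 11.9] yaw 0.76 len [11.4 43.5]
111 69 119.0 [509.8   1.1 116.7] rect [510.3   1.6] [43.5 12. ] yaw 0.908 len [11.5 44. ]
384.39358428044267
187 69 116.0 [620.1  30.3 114.3] rect [619.6  29.9] [39.6 13.1] yaw 0.09 len [12.4 40.4]
205 81 115.9 [592.7 157.  114.2] rect [591.9 156.6] [41.2 12.4] yaw 0.051 len [11.9 42. ]
107 61 117.2 [486.3 135.2 115.6] rect [484.1 133.7] [42.9 12.1] yaw 0.756 len [11.3 42.9]
89 50 117.2 [513.5   9.3 115.5] rect [512.    8.3] [41.6 11.2] yaw 0.902 len [11.5 44.2]
```

Request:
{"method": "drive_tool", "body": {
  "targets": [
    {"fingers":-1,"slide":[0.08,0.008,-0.006],"twist":[0,0,-1]},
    {"fingers":-1,"slide":[0.08,0.008,-0.006],"twist":[0,0,-1]},
    {"fingers":-1,"slide":[0.08,0.008,-0.006],"twist":[0,0,-1]},
    {"fingers":-1,"slide":[0.08,0.008,-0.006],"twist":[0,0,-1]},
    {"fingers":-1,"slide":[0.08,0.008,-0.006],"twist":[0,0,-1]},
    {"fingers":-1,"slide":[0.08,0.008,-0.006],"twist":[0,0,-1]},
    {"fingers":-1,"slide":[0.08,0.008,-0.006],"twist":[0,0,-1]},
    {"fingers":-1,"slide":[0.08,0.008,-0.006],"twist":[0,0,-1]},
    {"fingers":-1,"slide":[0.08,0.008,-0.006],"twist":[0,0,-1]},
    {"fingers":-1,"slide":[0.08,0.008,-0.006],"twist":[0,0,-1]},
    {"fingers":-1,"slide":[0.08,0.008,-0.006],"twist":[0,0,-1]},
    {"fingers":-1,"slide":[0.08,0.008,-0.006],"twist":[0,0,-1]}
  ]
}}

```text
time_s: 1.7
ee_pos: [558.3, -388.1, 267.4]
tool_rot: [0.0, 0.818, 0.575, 0.0]
wrist_force: [0.1, -0.4, 0.8]
opening: 85.5
```

Request:
{"method": "drive_tool", "body": {
  "targets": [
    {"fingers":-1,"slide":[0.08,0.006,-0.006],"twist":[0,0,-1]},
    {"fingers":-1,"slide":[0.08,0.006,-0.006],"twist":[0,0,-1]},
    {"fingers":-1,"slide":[0.08,0.006,-0.006],"twist":[0,0,-1]},
    {"fingers":-1,"slide":[0.08,0.006,-0.006],"twist":[0,0,-1]},
    {"fingers":-1,"slide":[0.08,0.006,-0.006],"twist":[0,0,-1]},
    {"fingers":-1,"slide":[0.08,0.006,-0.006],"twist":[0,0,-1]},
    {"fingers":-1,"slide":[0.08,0.006,-0.006],"twist":[0,0,-1]},
    {"fingers":-1,"slide":[0.08,0.006,-0.006],"twist":[0,0,-1]},
    {"fingers":-1,"slide":[0.08,0.006,-0.006],"twist":[0,0,-1]},
    {"fingers":-1,"slide":[0.08,0.006,-0.006],"twist":[0,0,-1]},
    {"fingers":-1,"slide":[0.08,0.006,-0.006],"twist":[0,0,-1]},
    {"fingers":-1,"slide":[0.08,0.006,-0.006],"twist":[0,0,-1]}
  ]
}}

```text
time_s: 2.7
ee_pos: [549.3, 75.4, 303.5]
tool_rot: [0.0, 0.46, 0.888, 0.0]
wrist_force: [-0.3, 0.3, 0.4]
opening: 85.6
```

```bash
cat >> h.py <<'E'
from scipy.spatial.transform import Rotation as Ro
def wristcam():
    s=manip.get_state();c=manip.read_camera("wrist")
    q=s["tool_rot"];T=np.eye(4);T[:3,:3]=Ro.from_quat([q[1],q[2],q[3],q[0]]).as_matrix();T[:3,3]=s["ee_pos"]
    M=T@c["hand_eye"];c["R"]=M[:3,:3].T;c["t"]=-M[:3,:3].T@M[:3,3];return s,c
E
python3 - <<'E'
from h import *
s,c=wristcam();print(s["q"],s["ee_pos"],s["tool_rot"],s["wrist_force"],s["moment"],c["hand_eye"].round(2))
cv2.imwrite("pics/w1.png",c["img"])
P=fit([c])[0];print(len(P))
g=np.array([[618,27],[591,154],[484,131],[511,4]])
for k in g: print(proj(c,[[*k,114]]).round())
for k in g:
        Q=P[np.hypot(*(P[:,:2]-k).T)<38]
        if len(Q)<10: print("few",len(Q));continue
        T=Q[Q[:,2]>np.percentile(Q[:,2],95)-5]
        r=cv2.minAreaRect(T[:,:2].astype(np.float32))
        w,v=np.linalg.eigh(np.cov(T[:,:2].T));a=np.arctan2(v[1,1],v[0,1])%np.pi
        print(len(Q),len(T),np.percentile(Q[:,2],95).round(1),T.mean(0).round(1),"rect",np.round(r[0],1),np.round(r[1],1),"yaw",a.round(3),"len",(np.sqrt(12*w)).round(1))
E
```

```text
[ 9.13797500e-02 -2.38506526e-03  1.77083106e+00  2.51877242e-04
  1.37245199e+00 -5.22750948e-01] [549.33090558  75.4284545  303.54385849] [2.25871886e-04 4.60321711e-01 8.87752098e-01 2.91324010e-04] [-0.28343533  0.3081083   0.43201238] [ 0.00576512 -0.01662818 -0.05301975] [[   0.     -0.95   -0.32   83.43]
 [   1.      0.      0.      0.26]
 [  -0.     -0.32    0.95 -143.3 ]
 [   0.      0.      0.      1.  ]]
2263
[[305. 257.]]
[[365. 138.]]
[[252.  88.]]
[[203. 217.]]
638 279 115.0 [616.3  31.4 113.6] rect [617.1  31. ] [43.3  6.8] yaw 0.124 len [ 6.1 43.2]
422 383 115.6 [586.1 156.7 114.2] rect [588.4 157.6] [41.2  9.2] yaw 0.113 len [ 7.7 40.5]
470 469 117.0 [482.3 132.8 115.5] rect [482.6 132.6] [43.4  8.8] yaw 0.734 len [ 7.9 41.2]
733 386 116.6 [511.    7.8 115.3] rect [511.3   7.3] [41.4  8.8] yaw 0.859 len [ 8.5 41.3]
```

View pics/w1.png

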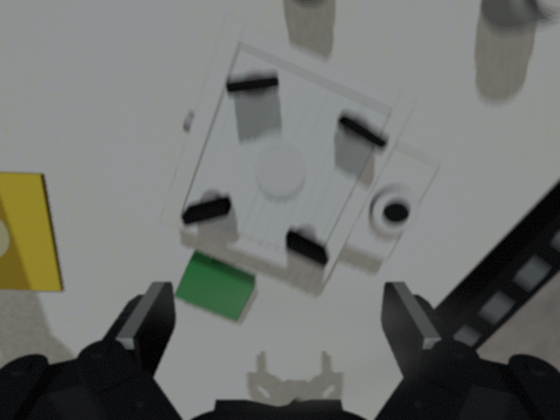

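The wrist view shows the bars at pixels (252,83), (362,130), (207,209) and (306,246). I'll refine using height alone and a constellation fit.

```bash
cat >> h.py <<'E'
def bars(c,g,zlo=100,rad=34):
    P=world(c,np.ones((420,560),bool));P=P[(P[:,2]>zlo)&(P[:,2]<125)];out=[]
    for k in g:
        Q=P[np.hypot(*(P[:,:2]-k).T)<rad]
        if len(Q)<30: out.append(None);continue
        zt=np.percentile(Q[:,2],90);T=Q[abs(Q[:,2]-zt)<4]
        w,v=np.linalg.eigh(np.cov(T[:,:2].T));a=np.arctan2(v[1,1],v[0,1])%np.pi
        r=cv2.minAreaRect(T[:,:2].astype(np.float32))
        out.append((np.round(r[0],1),np.round(T.mean(0),1),round(a,3),np.sqrt(12*w).round(1),len(T)))
    return out
E
python3 - <<'E'
from h import *
s,c=wristcam()
t=manip.read_camera("top");sc=manip.read_camera("scene")
g=np.array([[589,155],[618,29],[511,6],[483,131]])
for C in(c,t,sc):
    B=bars(C,g)
    for b in B: print(b)
    m=[i for i in range(4) if B[i]]
    L=np.array([[55,65],[55,-65],[-55,-65],[-55,65]])[m];X=np.array([B[i][0] for i in m])
    f=lambda p:((L@np.array([[np.cos(p[2]),np.sin(p[2])],[-np.sin(p[2]),np.cos(p[2])]])+p[:2])-X).ravel()
    r=least_squares(f,[550,80,.2]);print(r.x.round(3),r.fun.round(1)); print((r.fun.reshape(-1,2)+X).round(1).tolist())
E
```

```text
(array([591., 154.]), array([590. , 154. , 114.2]), np.float64(0.063), array([13.7, 44.9]), 739)
(array([618.8,  27.3]), array([617.7,  28. , 114. ]), np.float64(0.106), array([13.4, 44.9]), 542)
(array([511.7,   3.9]), array([511.6,   4.5, 115.4]), np.float64(0.862), array([13.6, 45.1]), 613)
(array([483.6, 130.2]), array([483.8, 130.5, 115.4]), np.float64(0.735), array([13.7, 45. ]), 846)
[5.51275e+02 7.88500e+01 2.17000e-01] [-0.   0.2  0.2 -0.1 -0.1 -0.4 -0.   0.3]
[[591.0, 154.2], [619.0, 27.2], [511.6, 3.5], [483.6, 130.5]]
(array([584.4, 151.1]), array([582.5, 151.6, 114.1]), np.float64(0.285), array([13.1, 30.1]), 50)
(array([618.6,  25. ]), array([618.2,  25.1, 114.1]), np.float64(0.125), array([13.4, 44.6]), 83)
(array([511.6,   1.5]), array([511.4,   0.8, 116.1]), np.float64(0.902), array([13.5, 44.5]), 85)
(array([486.3, 129.9]), array([486.1, 129.7, 116.4]), np.float64(0.789), array([12.2, 34.8]), 57)
[5.50225e+02 7.68750e+01 2.24000e-01] [ 5.   1.4 -0.3  0.7 -0.6 -0.2 -4.1 -1.8]
[[589.4, 152.5], [618.3, 25.7], [511.0, 1.3], [482.2, 128.1]]
(array([591.3, 155.1]), array([590.7, 155.9, 114.3]), np.float64(0.038), array([14.1, 45.4]), 98)
(array([618.9,  29. ]), array([618.4,  29.5, 114.3]), np.float64(0.098), array([14.5, 45.4]), 82)
(array([511.1,   5.8]), array([511.2,   5.9, 115.8]), np.float64(0.832), array([13.4, 46.8]), 64)
(array([482.8, 131.5]), array([483.8, 132.8, 115.8]), np.float64(0.72), array([13.2, 46.4]), 77)
[5.51025e+02 8.03500e+01 2.16000e-01] [-0.5  0.5 -0.2 -0.3  0.1 -0.7  0.6  0.5]
[[590.8, 155.6], [618.7, 28.7], [511.2, 5.1], [483.4, 132.0]]
```

Request:
{"method": "drive_tool", "body": {
  "targets": [
    {"fingers":-0.2,"slide":[0,0,0.02],"twist":[0,0,-1]},
    {"fingers":-0.2,"slide":[0,0,0.02],"twist":[0,0,-1]},
    {"fingers":-0.2,"slide":[0,0,0.02],"twist":[0,0,-1]},
    {"fingers":-0.2,"slide":[0,0,0.02],"twist":[0,0,-1]},
    {"fingers":-0.2,"slide":[0,0,0.02],"twist":[0,0,-1]},
    {"fingers":-0.2,"slide":[0,0,0.02],"twist":[0,0,-1]},
    {"fingers":-0.2,"slide":[0,0,0.02],"twist":[0,0,-1]},
    {"fingers":-0.2,"slide":[0,0,0.02],"twist":[0,0,-1]},
    {"fingers":-0.2,"slide":[0,0,0.02],"twist":[0,0,-1]},
    {"fingers":-0.2,"slide":[0,0,0.02],"twist":[0,0,-1]},
    {"fingers":-0.2,"slide":[0,0,0],"twist":[0,0,-1]},
    {"fingers":-0.2,"slide":[0,0,0],"twist":[0,0,-1]}
  ],
  "squeeze": 50
}}

```text
time_s: 3.9
ee_pos: [549.8, 71.5, 201.8]
tool_rot: [-0.001, -0.0, 1.0, -0.0]
wrist_force: [0.3, 0.5, 0.2]
opening: 51.5
```

Request:
{"method": "drive_tool", "body": {
  "targets": [
    {"fingers":-0.2,"slide":[-0.03,0.05,0],"twist":[0,0,-0.7]},
    {"fingers":-0.2,"slide":[-0.03,0.05,0],"twist":[0,0,0]},
    {"fingers":-0.2,"slide":[-0.03,0.05,0],"twist":[0,0,0]},
    {"fingers":-0.2,"slide":[0,0,0],"twist":[0,0,0]},
    {"fingers":-0.2,"slide":[0,0,0],"twist":[0,0,0]}
  ]
}}

```text
time_s: 4.32
ee_pos: [593.1, 149.4, 202.6]
tool_rot: [-0.0, -0.027, 1.0, -0.0]
wrist_force: [-0.2, -0.4, -0.4]
opening: 51.3
```

```bash
cat >> h.py <<'E'
def plan(s,xy,a,zt):
    q=s["tool_rot"];R=Ro.from_quat([q[1],q[2],q[3],q[0]]).as_matrix()
    d=R.T@(np.array([*xy,zt])-s["ee_pos"]);psi=np.arctan2(R[1,0],R[0,0])
    dp=(a-psi+np.pi/2)%np.pi-np.pi/2
    print("psi",psi.round(3),"slide units",(d/500).round(4),"mm",d.round(1),"twist z units",round(-dp/.08,2),"q6",s["q"][5].round(3),"tilt",R[:,2].round(4))
E
python3 - <<'E'
from h import *
s,c=wristcam();cv2.imwrite("pics/w2.png",c["img"]);print(s["ee_pos"],s["opening"],s["time_s"],s["wrist_force"],s["moment"])
B=bars(c,np.array([[591,154.2]]));print(B)
plan(s,(591,154.2),.06,79)
E
```

```text
[593.1418401  149.4415873  202.62834861] 51.33380597805882 4.3167 [-0.17828702 -0.40012456 -0.44630956] [-0.05452    -0.04986344  0.02891275]
[(array([590.9, 153.6]), array([589.8, 153.6, 114.1]), np.float64(0.066), array([13.8, 44.5]), 1276)]
psi -3.087 slide units [0.0036 0.0099 0.2473] mm [  1.8   5.  123.6] twist z units -0.07 q6 -1.419 tilt [-6.e-04 -8.e-04 -1.e+00]
```

View pics/w2.png

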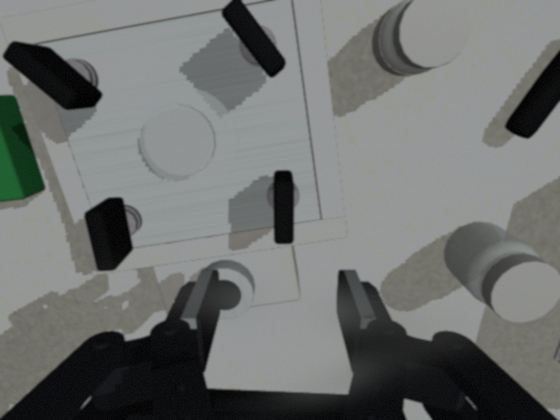

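The nut1 bar is at pixel (284,207), parallel to the jaws. I'll descend and grasp it.

Request:
{"method": "drive_tool", "body": {
  "targets": [
    {"fingers":-0.2,"slide":[0.004,0.009,0.04],"twist":[0,0,0]},
    {"fingers":-0.2,"slide":[0,0,0.06],"twist":[0,0,0]},
    {"fingers":-0.2,"slide":[0,0,0.06],"twist":[0,0,0]},
    {"fingers":-0.2,"slide":[0,0,0.04],"twist":[0,0,0]},
    {"fingers":-0.2,"slide":[0,0,0.03],"twist":[0,0,0]},
    {"fingers":-0.2,"slide":[0,0,0.017],"twist":[0,0,0]},
    {"fingers":-0.2,"slide":[0,0,0],"twist":[0,0,0]},
    {"fingers":-0.2,"slide":[0,0,0],"twist":[0,0,0]}
  ]
}}

```text
time_s: 5.03
ee_pos: [589.8, 153.4, 79.9]
tool_rot: [-0.0, -0.027, 1.0, -0.0]
wrist_force: [0.1, -0.0, -0.4]
opening: 51.5
```

Run:
```python
from h import *
s,c=wristcam();cv2.imwrite("pics/w3.png",c["img"]);print(s["ee_pos"],s["opening"],s["time_s"],s["wrist_force"],s["moment"])
plan(s,(591,153.8),.06,79)
```

```text
[589.8234324  153.38466051  79.86050536] 51.464509517081225 5.0333 [ 0.13545034 -0.03778068 -0.35029934] [ 0.02147367 -0.0349981  -0.06884798]
psi -3.088 slide units [-0.0024  0.0007  0.0017] mm [-1.2  0.4  0.9] twist z units -0.08 q6 -1.411 tilt [-4.e-04 -3.e-04 -1.e+00]
```

View pics/w3.png

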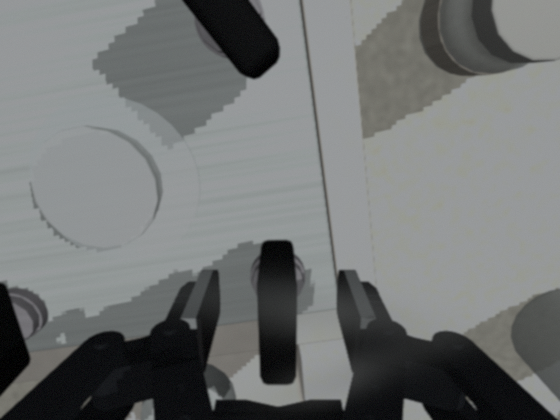

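The bar at x≈278 sits midway between the fingers (217 and 340). I'll close.

Request:
{"method": "drive_tool", "body": {
  "targets": [
    {"fingers":1,"slide":[-0.002,0.0005,0.002],"twist":[0,0,0]},
    {"fingers":1,"slide":[0,0,0],"twist":[0,0,0]},
    {"fingers":1,"slide":[0,0,0],"twist":[0,0,0]},
    {"fingers":1,"slide":[0,0,0],"twist":[0,0,0]},
    {"fingers":1,"slide":[0,0,0],"twist":[0,0,0]},
    {"fingers":1,"slide":[0,0,0],"twist":[0,0,0]}
  ],
  "squeeze": 50
}}

```text
time_s: 5.58
ee_pos: [591.8, 153.5, 80.3]
tool_rot: [0.001, -0.028, 1.0, -0.001]
wrist_force: [0.7, -5.4, 4.2]
opening: 13.0
```

```bash
cat > f.py <<'E'
from h import *
s=manip.get_state();q=s["tool_rot"];R=Ro.from_quat([q[1],q[2],q[3],q[0]]).as_matrix()
print("t",round(s["time_s"],2),"ee",s["ee_pos"].round(1),"psi",np.arctan2(R[1,0],R[0,0]).round(3),"F",s["wrist_force"].round(1),"M",s["moment"].round(3),"open",round(s["opening"],1),"q6",s["q"][5].round(3),"tilt",R[:2,2].round(4),"eff6",s["joint_efforts"][5].round(3))
E
python3 f.py
```

```text
t 5.58 ee [591.8 153.5  80.3] psi -3.086 F [ 0.7 -5.4  4.2] M [-0.84   0.046 -0.003] open 13.0 q6 -1.411 tilt [ 0.0021 -0.0021] eff6 0.017
```

Request:
{"method": "drive_tool", "body": {
  "targets": [
    {"fingers":1,"slide":[0,-0.001,-0.001],"twist":[0,0,0.5]},
    {"fingers":1,"slide":[0,0,0.0003],"twist":[0,0,1]},
    {"fingers":1,"slide":[0,0,0.0003],"twist":[0,0,1]},
    {"fingers":1,"slide":[0,0,0.0003],"twist":[0,0,1]},
    {"fingers":1,"slide":[0,0,0.0003],"twist":[0,0,1]},
    {"fingers":1,"slide":[0,0,0.0003],"twist":[0,0,1]}
  ]
}}

```text
time_s: 6.08
ee_pos: [591.9, 153.3, 79.6]
tool_rot: [0.001, 0.193, 0.981, -0.001]
wrist_force: [1.1, -4.6, 1.3]
opening: 13.5
```

```bash
python3 f.py
```

```text
t 6.08 ee [591.9 153.3  79.6] psi 2.754 F [ 1.1 -4.6  1.3] M [-0.707 -0.214  0.115] open 13.5 q6 -0.968 tilt [ 0.0022 -0.0017] eff6 -0.927
```

Request:
{"method": "drive_tool", "body": {
  "targets": [
    {"fingers":1,"slide":[0,0,0.0003],"twist":[0,0,1]},
    {"fingers":1,"slide":[0,0,0.0003],"twist":[0,0,1]},
    {"fingers":1,"slide":[0,0,0.0003],"twist":[0,0,1]},
    {"fingers":1,"slide":[0,0,0.0003],"twist":[0,0,1]},
    {"fingers":1,"slide":[0,0,0.0003],"twist":[0,0,1]},
    {"fingers":1,"slide":[0,0,0.0003],"twist":[0,0,1]},
    {"fingers":1,"slide":[0,0,0.0003],"twist":[0,0,1]},
    {"fingers":1,"slide":[0,0,0.0003],"twist":[0,0,1]},
    {"fingers":1,"slide":[0,0,0.0003],"twist":[0,0,1]},
    {"fingers":1,"slide":[0,0,0.0003],"twist":[0,0,1]}
  ]
}}

```text
time_s: 6.92
ee_pos: [591.8, 153.0, 78.1]
tool_rot: [0.001, 0.56, 0.829, -0.0]
wrist_force: [-0.3, -4.9, 0.2]
opening: 13.4
```

```bash
python3 f.py
```

```text
t 6.92 ee [591.8 153.   78.1] psi 1.954 F [-0.3 -4.9  0.2] M [-0.84  -0.182  0.091] open 13.4 q6 -0.168 tilt [ 0.002  -0.0022] eff6 -0.928
```

Request:
{"method": "drive_tool", "body": {
  "targets": [
    {"fingers":1,"slide":[0,0,0.0003],"twist":[0,0,1]},
    {"fingers":1,"slide":[0,0,0.0003],"twist":[0,0,1]},
    {"fingers":1,"slide":[0,0,0.0003],"twist":[0,0,1]},
    {"fingers":1,"slide":[0,0,0.0003],"twist":[0,0,1]},
    {"fingers":1,"slide":[0,0,0.0003],"twist":[0,0,1]}
  ]
}}

```text
time_s: 7.33
ee_pos: [591.7, 152.9, 77.3]
tool_rot: [0.001, 0.713, 0.701, -0.0]
wrist_force: [-0.1, -5.6, 1.1]
opening: 13.3
```

```bash
python3 f.py
```

```text
t 7.33 ee [591.7 152.9  77.3] psi 1.554 F [-0.1 -5.6  1.1] M [-0.94  -0.003  0.084] open 13.3 q6 0.232 tilt [ 0.0017 -0.0023] eff6 -0.927
```

Request:
{"method": "drive_tool", "body": {
  "targets": [
    {"fingers":1,"slide":[0,0,0.0003],"twist":[0,0,1]},
    {"fingers":1,"slide":[0,0,0.0003],"twist":[0,0,1]},
    {"fingers":1,"slide":[0,0,0.0003],"twist":[0,0,1]},
    {"fingers":1,"slide":[0,0,0.0003],"twist":[0,0,1]}
  ]
}}

```text
time_s: 7.67
ee_pos: [591.6, 152.9, 76.7]
tool_rot: [0.001, 0.816, 0.579, -0.0]
wrist_force: [-0.6, -5.8, 1.8]
opening: 13.1
```

```bash
python3 f.py
```

```text
t 7.67 ee [591.6 152.9  76.7] psi 1.234 F [-0.6 -5.8  1.8] M [-0.985 -0.038  0.077] open 13.1 q6 0.552 tilt [ 0.0015 -0.0024] eff6 -0.921
```

Request:
{"method": "drive_tool", "body": {
  "targets": [
    {"fingers":1,"slide":[0,0,0.0003],"twist":[0,0,1]},
    {"fingers":1,"slide":[0,0,0.0003],"twist":[0,0,1]},
    {"fingers":1,"slide":[0,0,0.0003],"twist":[0,0,1]},
    {"fingers":1,"slide":[0,0,0.0003],"twist":[0,0,1]}
  ]
}}

```text
time_s: 8.0
ee_pos: [591.4, 152.9, 76.3]
tool_rot: [0.001, 0.897, 0.441, -0.0]
wrist_force: [-0.5, -4.9, 4.2]
opening: 13.0
```

```bash
python3 f.py
```

```text
t 8.0 ee [591.4 152.9  76.3] psi 0.914 F [-0.5 -4.9  4.2] M [-1.015  0.204  0.178] open 13.0 q6 0.872 tilt [ 0.0011 -0.0025] eff6 -0.842
```

Request:
{"method": "drive_tool", "body": {
  "targets": [
    {"fingers":1,"slide":[0,0,0.0002],"twist":[0,0,1]},
    {"fingers":1,"slide":[0,0,0.0002],"twist":[0,0,1]},
    {"fingers":1,"slide":[0,0,0],"twist":[0,0,0]}
  ]
}}

```text
time_s: 8.25
ee_pos: [591.3, 152.9, 76.2]
tool_rot: [0.001, 0.93, 0.369, -0.0]
wrist_force: [-1.5, -5.1, 4.1]
opening: 13.2
```

```bash
python3 f.py
```

```text
t 8.25 ee [591.3 152.9  76.2] psi 0.755 F [-1.5 -5.1  4.1] M [-1.038  0.188  0.163] open 13.2 q6 1.032 tilt [ 0.001  -0.0026] eff6 0.925
```

Request:
{"method": "drive_tool", "body": {
  "targets": [
    {"fingers":1,"slide":[0,0,0.0002],"twist":[0,0,1]},
    {"fingers":1,"slide":[0,0,0.0002],"twist":[0,0,1]}
  ]
}}

```text
time_s: 8.42
ee_pos: [591.3, 152.9, 76.1]
tool_rot: [0.001, 0.956, 0.293, 0.0]
wrist_force: [-1.5, -4.4, 6.0]
opening: 13.7
```

```bash
python3 f.py
```

```text
t 8.42 ee [591.3 152.9  76.1] psi 0.595 F [-1.5 -4.4  6. ] M [-0.968  0.278  0.321] open 13.7 q6 1.192 tilt [ 0.001  -0.0026] eff6 -0.803
```

Request:
{"method": "drive_tool", "body": {
  "targets": [
    {"fingers":1,"slide":[0,0,0],"twist":[0,0,0.6]}
  ]
}}

```text
time_s: 8.5
ee_pos: [591.3, 152.9, 76.1]
tool_rot: [0.001, 0.963, 0.27, 0.0]
wrist_force: [-1.5, -5.2, 4.4]
opening: 13.4
```

```bash
python3 f.py
```

```text
t 8.5 ee [591.3 152.9  76.1] psi 0.547 F [-1.5 -5.2  4.4] M [-0.964  0.274  0.293] open 13.4 q6 1.24 tilt [ 0.001  -0.0026] eff6 -0.014
```

Request:
{"method": "drive_tool", "body": {
  "targets": [
    {"fingers":-0.2,"slide":[0,0,0],"twist":[0,0,0]},
    {"fingers":-0.2,"slide":[0,0,0],"twist":[0,0,0]},
    {"fingers":-0.2,"slide":[0,0,0],"twist":[0,0,0]},
    {"fingers":-0.2,"slide":[0,0,0],"twist":[0,0,0]},
    {"fingers":-0.2,"slide":[0,0,-0.03],"twist":[0,0,0]},
    {"fingers":-0.2,"slide":[0,0,-0.06],"twist":[0,0,0]},
    {"fingers":-0.2,"slide":[0,0,-0.08],"twist":[0,0,0]},
    {"fingers":-0.2,"slide":[0,0,-0.06],"twist":[0,0,0]},
    {"fingers":-0.2,"slide":[0,0,-0.02],"twist":[0,0,-1]},
    {"fingers":-0.2,"slide":[0,0,0],"twist":[0,0,-1]},
    {"fingers":-0.2,"slide":[0,0,0],"twist":[0,0,-1]},
    {"fingers":-0.2,"slide":[0,0,0],"twist":[0,0,-1]}
  ]
}}

```text
time_s: 9.5
ee_pos: [591.0, 154.6, 200.3]
tool_rot: [-0.0, 0.906, 0.423, 0.001]
wrist_force: [0.1, 0.3, -0.3]
opening: 50.9
```

Request:
{"method": "drive_tool", "body": {
  "targets": [
    {"fingers":-0.2,"slide":[0,0,0],"twist":[0,0,-1]},
    {"fingers":-0.2,"slide":[0,0,0],"twist":[0,0,-1]},
    {"fingers":-0.2,"slide":[0,0,0],"twist":[0,0,-1]},
    {"fingers":-0.2,"slide":[0,0,0],"twist":[0,0,-1]},
    {"fingers":-0.2,"slide":[0,0,0],"twist":[0,0,-1]},
    {"fingers":-0.2,"slide":[0,0,0],"twist":[0,0,-1]},
    {"fingers":-0.2,"slide":[0,0,0],"twist":[0,0,-1]},
    {"fingers":-0.2,"slide":[0,0,0],"twist":[0,0,-1]},
    {"fingers":-0.2,"slide":[0,0,0],"twist":[0,0,-1]},
    {"fingers":-0.2,"slide":[0,0,0],"twist":[0,0,-1]},
    {"fingers":-0.2,"slide":[0,0,0],"twist":[0,0,-1]},
    {"fingers":-0.2,"slide":[0,0,0],"twist":[0,0,-1]}
  ]
}}

```text
time_s: 10.5
ee_pos: [590.7, 154.5, 199.4]
tool_rot: [-0.0, 0.608, 0.794, -0.0]
wrist_force: [-0.4, 0.1, -0.6]
opening: 51.5
```

Request:
{"method": "drive_tool", "body": {
  "targets": [
    {"fingers":-0.2,"slide":[0,0,0],"twist":[0,0,-1]},
    {"fingers":-0.2,"slide":[0,0,0],"twist":[0,0,-1]},
    {"fingers":-0.2,"slide":[0,0,0],"twist":[0,0,-1]},
    {"fingers":-0.2,"slide":[0,0,0],"twist":[0,0,-1]},
    {"fingers":-0.2,"slide":[0,0,0],"twist":[0,0,-1]},
    {"fingers":-0.2,"slide":[0,0,0],"twist":[0,0,-1]},
    {"fingers":-0.2,"slide":[0,0,0],"twist":[0,0,-1]},
    {"fingers":-0.2,"slide":[0,0,0],"twist":[0,0,-1]},
    {"fingers":-0.2,"slide":[0,0,0],"twist":[0,0,-1]},
    {"fingers":-0.2,"slide":[0,0,0],"twist":[0,0,-1]},
    {"fingers":-0.2,"slide":[0,0,0],"twist":[0,0,-1]},
    {"fingers":-0.2,"slide":[0,0,0],"twist":[0,0,-1]}
  ]
}}

```text
time_s: 11.5
ee_pos: [590.7, 154.5, 199.4]
tool_rot: [-0.0, 0.173, 0.985, 0.0]
wrist_force: [0.5, -0.8, -0.8]
opening: 51.5
```

```bash
python3 f.py
python3 - <<'E'
from h import *
s,c=wristcam();g=np.array([[591,154.2],[619,27.2],[511.6,3.7],[483.6,130.5]])
cv2.imwrite("pics/w4.png",c["img"])
for b in bars(c,g): print(b)
plan(s,(511.6,3.7),.865,201)
E
```

```text
t 11.5 ee [590.7 154.5 199.4] psi 2.794 F [ 0.5 -0.8 -0.8] M [-0.025  0.018 -0.027] open 51.5 q6 -1.008 tilt [-0.0004  0.0002] eff6 1.004
(array([591.2, 153.9]), array([590.2, 153.9, 109.6]), np.float64(0.711), array([13.5, 44.8]), 1264)
(array([618.8,  27.4]), array([617.8,  28.3, 113.8]), np.float64(0.117), array([13.6, 44.9]), 1080)
(array([515.3,   7.8]), array([515.4,   9.3, 115.3]), np.float64(0.838), array([13.6, 33.6]), 1109)
(array([484. , 130.1]), array([484. , 130.5, 115.4]), np.float64(0.735), array([13.6, 44.8]), 1916)
psi 2.794 slide units [ 0.0458 -0.3375 -0.0031] mm [  22.9 -168.7   -1.5] twist z units -15.16 q6 -1.008 tilt [-4.e-04  2.e-04 -1.e+00]
```

Request:
{"method": "drive_tool", "body": {
  "targets": [
    {"fingers":-0.2,"slide":[0.009,-0.06,0],"twist":[0,0,0]},
    {"fingers":-0.2,"slide":[0.009,-0.07,0],"twist":[0,0,0]},
    {"fingers":-0.2,"slide":[0.009,-0.07,0],"twist":[0,0,0]},
    {"fingers":-0.2,"slide":[0.009,-0.07,0],"twist":[0,0,0]},
    {"fingers":-0.2,"slide":[0.01,-0.068,0],"twist":[0,0,0]},
    {"fingers":-0.2,"slide":[0,0,0],"twist":[0,0,-1]},
    {"fingers":-0.2,"slide":[0,0,0],"twist":[0,0,-1]},
    {"fingers":-0.2,"slide":[0,0,0],"twist":[0,0,-1]},
    {"fingers":-0.2,"slide":[0,0,0],"twist":[0,0,-1]},
    {"fingers":-0.2,"slide":[0,0,0],"twist":[0,0,-1]},
    {"fingers":-0.2,"slide":[0,0,0],"twist":[0,0,-1]},
    {"fingers":-0.2,"slide":[0,0,0],"twist":[0,0,-1]}
  ]
}}

```text
time_s: 12.55
ee_pos: [510.8, 3.8, 199.6]
tool_rot: [-0.0, -0.105, 0.995, 0.0]
wrist_force: [0.5, -0.2, -0.4]
opening: 51.7
```

Request:
{"method": "drive_tool", "body": {
  "targets": [
    {"fingers":-0.2,"slide":[0,0,0],"twist":[0,0,-1]},
    {"fingers":-0.2,"slide":[0,0,0],"twist":[0,0,-1]},
    {"fingers":-0.2,"slide":[0,0,0],"twist":[0,0,-1]},
    {"fingers":-0.2,"slide":[0,0,0],"twist":[0,0,-1]},
    {"fingers":-0.2,"slide":[0,0,0],"twist":[0,0,-1]},
    {"fingers":-0.2,"slide":[0,0,0],"twist":[0,0,-1]},
    {"fingers":-0.2,"slide":[0,0,0],"twist":[0,0,-1]},
    {"fingers":-0.2,"slide":[0,0,0],"twist":[0,0,-1]},
    {"fingers":-0.2,"slide":[0,0,0],"twist":[0,0,0]}
  ]
}}

```text
time_s: 13.3
ee_pos: [510.8, 3.8, 199.6]
tool_rot: [-0.0, -0.411, 0.911, 0.0]
wrist_force: [-0.2, 0.0, 0.0]
opening: 51.4
```

```bash
python3 f.py
python3 - <<'E'
from h import *
s,c=wristcam();g=np.array([[511.6,3.7]])
cv2.imwrite("pics/w5.png",c["img"])
for b in bars(c,g): print(b)
plan(s,(511.6,3.7),.865,81)
E
```

```text
t 13.3 ee [510.8   3.8 199.6] psi -2.293 F [-0.2  0.   0. ] M [0.001 0.076 0.007] open 51.4 q6 -2.46 tilt [-0.0001  0.0002] eff6 -0.814
(array([511.9,   2.8]), array([511.2,   2. , 115.8]), np.float64(0.873), array([13.7, 44.7]), 1320)
psi -2.293 slide units [-0.0009 -0.0014  0.2372] mm [ -0.4  -0.7 118.6] twist z units -0.21 q6 -2.46 tilt [-1.e-04  2.e-04 -1.e+00]
```

View pics/w5.png

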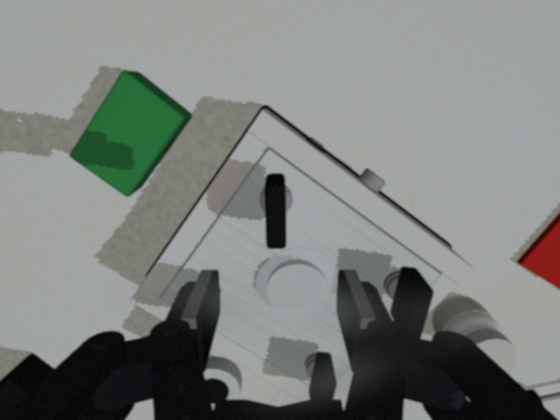

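Request:
{"method": "drive_tool", "body": {
  "targets": [
    {"fingers":-0.2,"slide":[0,-0.001,0.04],"twist":[0,0,-0.2]},
    {"fingers":-0.2,"slide":[0,0,0.06],"twist":[0,0,0]},
    {"fingers":-0.2,"slide":[0,0,0.06],"twist":[0,0,0]},
    {"fingers":-0.2,"slide":[0,0,0.04],"twist":[0,0,0]},
    {"fingers":-0.2,"slide":[0,0,0.025],"twist":[0,0,0]},
    {"fingers":-0.2,"slide":[0,0,0.01],"twist":[0,0,0]},
    {"fingers":1,"slide":[0,0,0],"twist":[0,0,0]},
    {"fingers":1,"slide":[0,0,0],"twist":[0,0,0]},
    {"fingers":1,"slide":[0,0,0],"twist":[0,0,0]},
    {"fingers":1,"slide":[0,0,0],"twist":[0,0,0]},
    {"fingers":1,"slide":[0,0,0],"twist":[0,0,0]},
    {"fingers":1,"slide":[0,0,0],"twist":[0,0,0]}
  ]
}}

```text
time_s: 14.35
ee_pos: [512.6, 3.2, 83.7]
tool_rot: [0.001, -0.418, 0.908, -0.001]
wrist_force: [0.6, -0.8, 5.0]
opening: 13.0
```

```bash
python3 f.py
```

```text
t 14.35 ee [512.6   3.2  83.7] psi -2.279 F [ 0.6 -0.8  5. ] M [-0.09  -0.026  0.013] open 13.0 q6 -2.476 tilt [ 0.003  -0.0002] eff6 0.012
```

Request:
{"method": "drive_tool", "body": {
  "targets": [
    {"fingers":1,"slide":[0,0,-0.001],"twist":[0,0,0.5]},
    {"fingers":1,"slide":[0,0,0.0003],"twist":[0,0,1]},
    {"fingers":1,"slide":[0,0,0.0003],"twist":[0,0,1]},
    {"fingers":1,"slide":[0,0,0.0003],"twist":[0,0,1]},
    {"fingers":1,"slide":[0,0,0.0003],"twist":[0,0,1]},
    {"fingers":1,"slide":[0,0,0.0003],"twist":[0,0,1]},
    {"fingers":1,"slide":[0,0,0.0003],"twist":[0,0,1]},
    {"fingers":1,"slide":[0,0,0.0003],"twist":[0,0,1]},
    {"fingers":1,"slide":[0,0,0.0003],"twist":[0,0,1]},
    {"fingers":1,"slide":[0,0,0.0003],"twist":[0,0,1]}
  ]
}}

```text
time_s: 15.18
ee_pos: [512.9, 2.7, 82.4]
tool_rot: [0.002, -0.05, 0.999, -0.001]
wrist_force: [2.1, -2.1, 0.7]
opening: 13.3
```

```bash
python3 f.py
```

```text
t 15.18 ee [512.9   2.7  82.4] psi -3.042 F [ 2.1 -2.1  0.7] M [-0.37  -0.376  0.088] open 13.3 q6 -1.712 tilt [ 0.0036 -0.0012] eff6 -0.925
```

Request:
{"method": "drive_tool", "body": {
  "targets": [
    {"fingers":1,"slide":[0,0,0.0003],"twist":[0,0,1]},
    {"fingers":1,"slide":[0,0,0.0003],"twist":[0,0,1]},
    {"fingers":1,"slide":[0,0,0.0003],"twist":[0,0,1]},
    {"fingers":1,"slide":[0,0,0.0003],"twist":[0,0,1]},
    {"fingers":1,"slide":[0,0,0.0003],"twist":[0,0,1]},
    {"fingers":1,"slide":[0,0,0.0003],"twist":[0,0,1]},
    {"fingers":1,"slide":[0,0,0.0003],"twist":[0,0,1]},
    {"fingers":1,"slide":[0,0,0.0003],"twist":[0,0,1]},
    {"fingers":1,"slide":[0,0,0.0003],"twist":[0,0,1]},
    {"fingers":1,"slide":[0,0,0.0003],"twist":[0,0,1]}
  ]
}}

```text
time_s: 16.02
ee_pos: [512.7, 2.1, 80.8]
tool_rot: [0.002, 0.343, 0.939, -0.001]
wrist_force: [2.0, -5.0, 1.0]
opening: 13.7
```

```bash
python3 f.py
```

```text
t 16.02 ee [512.7   2.1  80.8] psi 2.442 F [ 2. -5.  1.] M [-0.782 -0.227  0.056] open 13.7 q6 -0.912 tilt [ 0.0031 -0.0023] eff6 -0.925
```

Request:
{"method": "drive_tool", "body": {
  "targets": [
    {"fingers":1,"slide":[0,0,0.0003],"twist":[0,0,1]},
    {"fingers":1,"slide":[0,0,0.0003],"twist":[0,0,1]},
    {"fingers":1,"slide":[0,0,0.0003],"twist":[0,0,1]},
    {"fingers":1,"slide":[0,0,0.0003],"twist":[0,0,1]},
    {"fingers":1,"slide":[0,0,0.0003],"twist":[0,0,1]}
  ]
}}

```text
time_s: 16.43
ee_pos: [512.5, 1.9, 80.0]
tool_rot: [0.002, 0.523, 0.853, -0.0]
wrist_force: [1.3, -5.5, 0.8]
opening: 13.0
```

```bash
python3 f.py
```

```text
t 16.43 ee [512.5   1.9  80. ] psi 2.042 F [ 1.3 -5.5  0.8] M [-0.979 -0.161  0.117] open 13.0 q6 -0.512 tilt [ 0.0026 -0.0026] eff6 -0.927
```

Still free (0.06–0.12). Continuing in small steps.

Request:
{"method": "drive_tool", "body": {
  "targets": [
    {"fingers":1,"slide":[0,0,0.0003],"twist":[0,0,1]},
    {"fingers":1,"slide":[0,0,0.0003],"twist":[0,0,1]},
    {"fingers":1,"slide":[0,0,0.0003],"twist":[0,0,1]},
    {"fingers":1,"slide":[0,0,0.0003],"twist":[0,0,1]}
  ]
}}

```text
time_s: 16.77
ee_pos: [512.2, 1.8, 79.4]
tool_rot: [0.002, 0.652, 0.758, -0.0]
wrist_force: [-0.6, -5.9, 1.8]
opening: 13.1
```

```bash
python3 f.py
```

```text
t 16.77 ee [512.2   1.8  79.4] psi 1.722 F [-0.6 -5.9  1.8] M [-0.966 -0.004  0.124] open 13.1 q6 -0.192 tilt [ 0.002  -0.0027] eff6 -0.93
```

Request:
{"method": "drive_tool", "body": {
  "targets": [
    {"fingers":1,"slide":[0,0,0.0003],"twist":[0,0,1]},
    {"fingers":1,"slide":[0,0,0.0003],"twist":[0,0,1]},
    {"fingers":1,"slide":[0,0,0.0003],"twist":[0,0,1]}
  ]
}}

```text
time_s: 17.02
ee_pos: [512.0, 1.8, 78.9]
tool_rot: [0.002, 0.738, 0.675, -0.0]
wrist_force: [-0.2, -6.0, 2.9]
opening: 13.5
```

```bash
python3 f.py
```

```text
t 17.02 ee [512.    1.8  78.9] psi 1.482 F [-0.2 -6.   2.9] M [-1.05   0.012  0.067] open 13.5 q6 0.048 tilt [ 0.0016 -0.0027] eff6 -0.931
```

Request:
{"method": "drive_tool", "body": {
  "targets": [
    {"fingers":1,"slide":[0,0,0.0003],"twist":[0,0,1]},
    {"fingers":1,"slide":[0,0,0.0003],"twist":[0,0,1]},
    {"fingers":1,"slide":[0,0,0.0003],"twist":[0,0,1]},
    {"fingers":1,"slide":[0,0,0.0003],"twist":[0,0,1]}
  ]
}}

```text
time_s: 17.35
ee_pos: [511.8, 1.8, 78.4]
tool_rot: [0.001, 0.836, 0.549, -0.0]
wrist_force: [-1.2, -6.1, 3.4]
opening: 13.1
```

```bash
python3 f.py
```

```text
t 17.35 ee [511.8   1.8  78.4] psi 1.162 F [-1.2 -6.1  3.4] M [-0.976  0.185  0.037] open 13.1 q6 0.368 tilt [ 0.0011 -0.0027] eff6 -0.923
```

Request:
{"method": "drive_tool", "body": {
  "targets": [
    {"fingers":1,"slide":[0,0,0.0003],"twist":[0,0,1]},
    {"fingers":1,"slide":[0,0,0.0003],"twist":[0,0,1]},
    {"fingers":1,"slide":[0,0,0.0003],"twist":[0,0,1]}
  ]
}}

```text
time_s: 17.6
ee_pos: [511.6, 1.9, 78.1]
tool_rot: [0.001, 0.896, 0.445, -0.0]
wrist_force: [-2.4, -5.0, 5.2]
opening: 13.4
```

```bash
python3 f.py
```

```text
t 17.6 ee [511.6   1.9  78.1] psi 0.922 F [-2.4 -5.   5.2] M [-0.884  0.403  0.173] open 13.4 q6 0.608 tilt [ 0.0006 -0.0025] eff6 -0.84
```

Request:
{"method": "drive_tool", "body": {
  "targets": [
    {"fingers":1,"slide":[0,0,0.0002],"twist":[0,0,1]},
    {"fingers":1,"slide":[0,0,0.0002],"twist":[0,0,1]},
    {"fingers":1,"slide":[0,0,0.0002],"twist":[0,0,1]}
  ]
}}

```text
time_s: 17.85
ee_pos: [511.4, 2.0, 77.9]
tool_rot: [0.001, 0.942, 0.334, -0.0]
wrist_force: [-3.3, -5.0, 7.3]
opening: 13.2
```

```bash
python3 f.py
```

```text
t 17.85 ee [511.4   2.   77.9] psi 0.682 F [-3.3 -5.   7.3] M [-0.802  0.539  0.216] open 13.2 q6 0.847 tilt [ 0.0003 -0.0024] eff6 -0.744
```

Request:
{"method": "drive_tool", "body": {
  "targets": [
    {"fingers":1,"slide":[0,0,0.0002],"twist":[0,0,0.8]},
    {"fingers":1,"slide":[0,0,0.0002],"twist":[0,0,0.8]}
  ]
}}

```text
time_s: 18.02
ee_pos: [511.4, 2.1, 77.8]
tool_rot: [0.001, 0.962, 0.274, -0.0]
wrist_force: [-2.4, -3.9, 7.9]
opening: 13.0
```

```bash
python3 f.py
```

```text
t 18.02 ee [511.4   2.1  77.8] psi 0.555 F [-2.4 -3.9  7.9] M [-0.713  0.61   0.371] open 13.0 q6 0.974 tilt [ 0.0002 -0.0023] eff6 -0.477
```

Request:
{"method": "drive_tool", "body": {
  "targets": [
    {"fingers":-0.2,"slide":[0,0,0],"twist":[0,0,0]},
    {"fingers":-0.2,"slide":[0,0,0],"twist":[0,0,0]},
    {"fingers":-0.2,"slide":[0,0,0],"twist":[0,0,0]},
    {"fingers":-0.2,"slide":[0,0,0],"twist":[0,0,0]},
    {"fingers":-0.2,"slide":[0,0,-0.03],"twist":[0,0,0]},
    {"fingers":-0.2,"slide":[0,0,-0.06],"twist":[0,0,0]},
    {"fingers":-0.2,"slide":[0,0,-0.08],"twist":[0,0,0]},
    {"fingers":-0.2,"slide":[0,0,-0.06],"twist":[0,0,0]},
    {"fingers":-0.2,"slide":[0,0,-0.02],"twist":[0,0,-1]},
    {"fingers":-0.2,"slide":[0,0,0],"twist":[0,0,-1]},
    {"fingers":-0.2,"slide":[0,0,0],"twist":[0,0,-1]},
    {"fingers":-0.2,"slide":[0,0,0],"twist":[0,0,-1]}
  ]
}}

```text
time_s: 19.02
ee_pos: [511.4, 3.5, 201.9]
tool_rot: [0.0, 0.904, 0.427, 0.0]
wrist_force: [-0.0, -0.8, 0.3]
opening: 51.3
```

Request:
{"method": "drive_tool", "body": {
  "targets": [
    {"fingers":-0.2,"slide":[0,0,0],"twist":[0,0,-1]},
    {"fingers":-0.2,"slide":[0,0,0],"twist":[0,0,-1]},
    {"fingers":-0.2,"slide":[0,0,0],"twist":[0,0,-1]},
    {"fingers":-0.2,"slide":[0,0,0],"twist":[0,0,-1]},
    {"fingers":-0.2,"slide":[0,0,0],"twist":[0,0,-1]},
    {"fingers":-0.2,"slide":[0,0,0],"twist":[0,0,-1]},
    {"fingers":-0.2,"slide":[0,0,0],"twist":[0,0,-1]},
    {"fingers":-0.2,"slide":[0,0,0],"twist":[0,0,-1]},
    {"fingers":-0.2,"slide":[0,0,0],"twist":[0,0,-1]},
    {"fingers":-0.2,"slide":[0,0,0],"twist":[0,0,-1]},
    {"fingers":-0.2,"slide":[0,0,0],"twist":[0,0,-1]},
    {"fingers":-0.2,"slide":[0,0,0],"twist":[0,0,-1]}
  ]
}}

```text
time_s: 20.02
ee_pos: [511.0, 3.5, 201.1]
tool_rot: [-0.0, 0.605, 0.796, -0.0]
wrist_force: [-0.2, -0.5, 0.8]
opening: 51.4
```

Request:
{"method": "drive_tool", "body": {
  "targets": [
    {"fingers":-0.2,"slide":[0,0,0],"twist":[0,0,-1]},
    {"fingers":-0.2,"slide":[0,0,0],"twist":[0,0,-1]},
    {"fingers":-0.2,"slide":[0,0,0],"twist":[0,0,-1]},
    {"fingers":-0.2,"slide":[0,0,0],"twist":[0,0,-1]},
    {"fingers":-0.2,"slide":[0,0,0],"twist":[0,0,-1]},
    {"fingers":-0.2,"slide":[0,0,0],"twist":[0,0,-1]},
    {"fingers":-0.2,"slide":[0,0,0],"twist":[0,0,-1]},
    {"fingers":-0.2,"slide":[0,0,0],"twist":[0,0,-1]},
    {"fingers":-0.2,"slide":[0,0,0],"twist":[0,0,-1]},
    {"fingers":-0.2,"slide":[0,0,0],"twist":[0,0,-1]},
    {"fingers":-0.2,"slide":[0,0,0],"twist":[0,0,-1]},
    {"fingers":-0.2,"slide":[0,0,0],"twist":[0,0,-1]}
  ]
}}

```text
time_s: 21.02
ee_pos: [511.0, 3.5, 201.1]
tool_rot: [-0.0, 0.169, 0.986, 0.0]
wrist_force: [-1.0, -0.3, 0.6]
opening: 51.4
```

```bash
python3 f.py
python3 - <<'E'
from h import *
s,c=wristcam();g=np.array([[591,154.2],[619,27.2],[511.6,3.7],[483.6,130.5]])
cv2.imwrite("pics/w6.png",c["img"])
for b in bars(c,g): print(b)
plan(s,(619,27.4),.112,201)
E
```

```text
t 21.02 ee [511.    3.5 201.1] psi 2.801 F [-1.  -0.3  0.6] M [-0.042  0.036  0.021] open 51.4 q6 -1.273 tilt [-0.0007  0.0002] eff6 1.004
(array([591.2, 153.7]), array([589.5, 152.5, 109.9]), np.float64(0.707), array([13.7, 45.7]), 1153)
(array([601.3,  18.5]), array([600.2,  18.8, 112.5]), np.float64(3.072), array([1.8, 9. ]), 23)
(array([511.7,   3.1]), array([510.7,   3.3, 109.7]), np.float64(0.716), array([13.6, 44.7]), 1246)
(array([483.5, 129.5]), array([483.1, 128.8, 115.6]), np.float64(0.732), array([13.6, 45. ]), 1722)
psi 2.801 slide units [-1.877e-01  1.171e-01  1.000e-04] mm [-93.8  58.6   0. ] twist z units -5.65 q6 -1.273 tilt [-7.e-04  2.e-04 -1.e+00]
```

Request:
{"method": "drive_tool", "body": {
  "targets": [
    {"fingers":-0.2,"slide":[-0.05,0.03,0],"twist":[0,0,0]},
    {"fingers":-0.2,"slide":[-0.068,0.043,0],"twist":[0,0,0]},
    {"fingers":-0.2,"slide":[-0.07,0.044,0],"twist":[0,0,0]},
    {"fingers":-0.2,"slide":[0,0,0],"twist":[0,0,-1]},
    {"fingers":-0.2,"slide":[0,0,0],"twist":[0,0,-1]},
    {"fingers":-0.2,"slide":[0,0,0],"twist":[0,0,-1]},
    {"fingers":-0.2,"slide":[0,0,0],"twist":[0,0,-1]},
    {"fingers":-0.2,"slide":[0,0,0],"twist":[0,0,-1]},
    {"fingers":-0.2,"slide":[0,0,0],"twist":[0,0,-0.7]},
    {"fingers":-0.2,"slide":[0,0,0],"twist":[0,0,0]}
  ]
}}

```text
time_s: 21.9
ee_pos: [619.3, 26.8, 201.0]
tool_rot: [-0.0, -0.056, 0.998, 0.0]
wrist_force: [0.1, 0.3, -0.7]
opening: 51.3
```

```bash
python3 f.py
python3 - <<'E'
from h import *
s,c=wristcam();g=np.array([[619,27.3]])
cv2.imwrite("pics/w7.png",c["img"])
for b in bars(c,g): print(b)
plan(s,(619,27.3),.112,79.5)
E
```

```text
t 21.9 ee [619.3  26.8 201. ] psi -3.03 F [ 0.1  0.3 -0.7] M [-0.006 -0.015 -0.016] open 51.3 q6 -1.679 tilt [-0.0008  0.0001] eff6 -0.602
(array([619. ,  26.9]), array([617.9,  26.6, 114.3]), np.float64(0.105), array([13.4, 45.4]), 1272)
psi -3.03 slide units [0.0003 0.0011 0.243 ] mm [  0.2   0.6 121.5] twist z units -0.01 q6 -1.679 tilt [-8.e-04  1.e-04 -1.e+00]
```

View pics/w7.png

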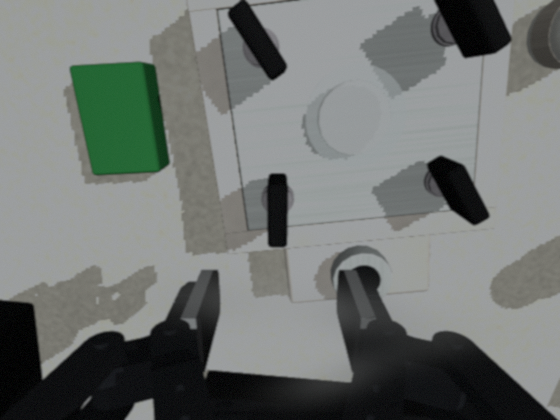

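The nut2 bar is at (277,210), centred and parallel. The other nuts and the dish (345,118) are clear. Descending and gripping.

Request:
{"method": "drive_tool", "body": {
  "targets": [
    {"fingers":-0.2,"slide":[0,0,0.04],"twist":[0,0,0]},
    {"fingers":-0.2,"slide":[0,0,0.06],"twist":[0,0,0]},
    {"fingers":-0.2,"slide":[0,0,0.06],"twist":[0,0,0]},
    {"fingers":-0.2,"slide":[0,0,0.045],"twist":[0,0,0]},
    {"fingers":-0.2,"slide":[0,0,0.025],"twist":[0,0,0]},
    {"fingers":-0.2,"slide":[0,0,0.01],"twist":[0,0,0]},
    {"fingers":1,"slide":[0,0,0],"twist":[0,0,0]},
    {"fingers":1,"slide":[0,0,0],"twist":[0,0,0]},
    {"fingers":1,"slide":[0,0,0],"twist":[0,0,0]},
    {"fingers":1,"slide":[0,0,0],"twist":[0,0,0]},
    {"fingers":1,"slide":[0,0,0],"twist":[0,0,0]},
    {"fingers":1,"slide":[0,0,0],"twist":[0,0,0]}
  ]
}}

```text
time_s: 22.95
ee_pos: [621.2, 26.4, 83.6]
tool_rot: [0.002, -0.056, 0.998, -0.0]
wrist_force: [-0.1, -1.7, 6.1]
opening: 13.4
```

```bash
python3 f.py
```

```text
t 22.95 ee [621.2  26.4  83.6] psi -3.03 F [-0.1 -1.7  6.1] M [-0.128 -0.068  0.012] open 13.4 q6 -1.679 tilt [ 0.0039 -0.0002] eff6 0.0
```

Request:
{"method": "drive_tool", "body": {
  "targets": [
    {"fingers":1,"slide":[0,0,-0.001],"twist":[0,0,0.5]},
    {"fingers":1,"slide":[0,0,0.0003],"twist":[0,0,1]},
    {"fingers":1,"slide":[0,0,0.0003],"twist":[0,0,1]},
    {"fingers":1,"slide":[0,0,0.0003],"twist":[0,0,1]},
    {"fingers":1,"slide":[0,0,0.0003],"twist":[0,0,1]},
    {"fingers":1,"slide":[0,0,0.0003],"twist":[0,0,1]},
    {"fingers":1,"slide":[0,0,0.0003],"twist":[0,0,1]},
    {"fingers":1,"slide":[0,0,0.0003],"twist":[0,0,1]},
    {"fingers":1,"slide":[0,0,0.0003],"twist":[0,0,1]},
    {"fingers":1,"slide":[0,0,0.0003],"twist":[0,0,1]}
  ]
}}

```text
time_s: 23.78
ee_pos: [620.9, 25.3, 82.3]
tool_rot: [0.002, 0.32, 0.947, -0.0]
wrist_force: [-0.5, -5.1, 4.6]
opening: 12.8
```

Request:
{"method": "drive_tool", "body": {
  "targets": [
    {"fingers":1,"slide":[0,0,0.0003],"twist":[0,0,1]},
    {"fingers":1,"slide":[0,0,0.0003],"twist":[0,0,1]},
    {"fingers":1,"slide":[0,0,0.0003],"twist":[0,0,1]},
    {"fingers":1,"slide":[0,0,0.0003],"twist":[0,0,1]},
    {"fingers":1,"slide":[0,0,0.0003],"twist":[0,0,1]},
    {"fingers":1,"slide":[0,0,0.0003],"twist":[0,0,1]},
    {"fingers":1,"slide":[0,0,0.0003],"twist":[0,0,1]},
    {"fingers":1,"slide":[0,0,0.0003],"twist":[0,0,1]}
  ]
}}

```text
time_s: 24.45
ee_pos: [620.1, 24.7, 81.0]
tool_rot: [0.001, 0.602, 0.798, -0.001]
wrist_force: [-2.3, -7.1, 5.9]
opening: 13.7
```

```bash
python3 f.py
```

```text
t 24.45 ee [620.1  24.7  81. ] psi 1.85 F [-2.3 -7.1  5.9] M [-1.175  0.297  0.05 ] open 13.7 q6 -0.275 tilt [ 0.0014 -0.003 ] eff6 -0.932
```

Request:
{"method": "drive_tool", "body": {
  "targets": [
    {"fingers":1,"slide":[-0.001,0,0.0003],"twist":[0,0,1]},
    {"fingers":1,"slide":[0,0,0.0003],"twist":[0,0,1]},
    {"fingers":1,"slide":[0,0,0.0003],"twist":[0,0,1]},
    {"fingers":1,"slide":[0,0,0.0003],"twist":[0,0,1]}
  ]
}}

```text
time_s: 24.78
ee_pos: [619.6, 24.5, 80.4]
tool_rot: [0.001, 0.722, 0.692, -0.001]
wrist_force: [-3.3, -5.6, 6.9]
opening: 13.5
```

```bash
python3 f.py
```

```text
t 24.78 ee [619.6  24.5  80.4] psi 1.529 F [-3.3 -5.6  6.9] M [-0.883  0.61   0.051] open 13.5 q6 0.044 tilt [-0.0001 -0.0025] eff6 -0.935
```

Request:
{"method": "drive_tool", "body": {
  "targets": [
    {"fingers":1,"slide":[0,0,0.0002],"twist":[0,0,1]},
    {"fingers":1,"slide":[0,0,0.0002],"twist":[0,0,1]},
    {"fingers":1,"slide":[0,0,0.0002],"twist":[0,0,1]},
    {"fingers":1,"slide":[0,0,0.0002],"twist":[0,0,1]}
  ]
}}

```text
time_s: 25.12
ee_pos: [619.0, 24.6, 79.7]
tool_rot: [0.001, 0.823, 0.569, -0.001]
wrist_force: [-5.0, -4.5, 7.2]
opening: 13.3
```

```bash
python3 f.py
```

```text
t 25.12 ee [619.   24.6  79.7] psi 1.209 F [-5.  -4.5  7.2] M [-0.894  0.708  0.039] open 13.3 q6 0.364 tilt [-0.0012 -0.0023] eff6 -0.936
```

Request:
{"method": "drive_tool", "body": {
  "targets": [
    {"fingers":1,"slide":[0,0,0.0002],"twist":[0,0,1]},
    {"fingers":1,"slide":[0,0,0.0002],"twist":[0,0,1]},
    {"fingers":1,"slide":[0,0,0.0002],"twist":[0,0,1]}
  ]
}}

```text
time_s: 25.37
ee_pos: [618.7, 24.8, 79.5]
tool_rot: [0.0, 0.885, 0.466, -0.001]
wrist_force: [-5.9, -4.1, 9.5]
opening: 13.3
```

```bash
python3 f.py
```

```text
t 25.37 ee [618.7  24.8  79.5] psi 0.97 F [-5.9 -4.1  9.5] M [-0.743  1.001  0.161] open 13.3 q6 0.604 tilt [-0.002  -0.0021] eff6 -0.852
```

Request:
{"method": "drive_tool", "body": {
  "targets": [
    {"fingers":1,"slide":[0,0,0.0001],"twist":[0,0,1]},
    {"fingers":1,"slide":[0,0,0.0001],"twist":[0,0,1]},
    {"fingers":1,"slide":[0,0,0.0001],"twist":[0,0,1]}
  ]
}}

```text
time_s: 25.62
ee_pos: [618.4, 25.0, 79.4]
tool_rot: [0.0, 0.934, 0.357, -0.002]
wrist_force: [-6.1, -3.8, 9.7]
opening: 13.0
```

```bash
python3 f.py
```

```text
t 25.62 ee [618.4  25.   79.4] psi 0.73 F [-6.1 -3.8  9.7] M [-0.632  1.121  0.242] open 13.0 q6 0.843 tilt [-0.0026 -0.0018] eff6 -0.758
```

Request:
{"method": "drive_tool", "body": {
  "targets": [
    {"fingers":1,"slide":[0,0,0.0001],"twist":[0,0,0.9]},
    {"fingers":1,"slide":[0,0,0.0001],"twist":[0,0,0.9]}
  ]
}}

```text
time_s: 25.78
ee_pos: [618.2, 25.2, 79.3]
tool_rot: [0.0, 0.957, 0.289, -0.002]
wrist_force: [-6.7, -2.8, 10.4]
opening: 13.3
```

```bash
python3 f.py
```

```text
t 25.78 ee [618.2  25.2  79.3] psi 0.586 F [-6.7 -2.8 10.4] M [-0.503  1.255  0.282] open 13.3 q6 0.987 tilt [-0.0029 -0.0016] eff6 -0.594
```

Request:
{"method": "drive_tool", "body": {
  "targets": [
    {"fingers":-0.2,"slide":[0,0,0],"twist":[0,0,0]},
    {"fingers":-0.2,"slide":[0,0,0],"twist":[0,0,0]},
    {"fingers":-0.2,"slide":[0,0,0],"twist":[0,0,0]},
    {"fingers":-0.2,"slide":[0,0,0],"twist":[0,0,0]},
    {"fingers":-0.2,"slide":[0,0,-0.03],"twist":[0,0,0]},
    {"fingers":-0.2,"slide":[0,0,-0.06],"twist":[0,0,0]},
    {"fingers":-0.2,"slide":[0,0,-0.08],"twist":[0,0,0]},
    {"fingers":-0.2,"slide":[0,0,-0.06],"twist":[0,0,0]},
    {"fingers":-0.2,"slide":[0,0,-0.02],"twist":[0,0,-1]},
    {"fingers":-0.2,"slide":[0,0,0],"twist":[0,0,-1]},
    {"fingers":-0.2,"slide":[0,0,0],"twist":[0,0,-1]},
    {"fingers":-0.2,"slide":[0,0,0],"twist":[0,0,-1]}
  ]
}}

```text
time_s: 26.78
ee_pos: [619.9, 26.3, 203.4]
tool_rot: [0.0, 0.898, 0.441, 0.0]
wrist_force: [-0.2, -0.5, -0.3]
opening: 51.3
```

Request:
{"method": "drive_tool", "body": {
  "targets": [
    {"fingers":-0.2,"slide":[0,0,0],"twist":[0,0,-1]},
    {"fingers":-0.2,"slide":[0,0,0],"twist":[0,0,-1]},
    {"fingers":-0.2,"slide":[0,0,0],"twist":[0,0,-1]},
    {"fingers":-0.2,"slide":[0,0,0],"twist":[0,0,-1]},
    {"fingers":-0.2,"slide":[0,0,0],"twist":[0,0,-1]},
    {"fingers":-0.2,"slide":[0,0,0],"twist":[0,0,-1]},
    {"fingers":-0.2,"slide":[0,0,0],"twist":[0,0,-1]},
    {"fingers":-0.2,"slide":[0,0,0],"twist":[0,0,-1]},
    {"fingers":-0.2,"slide":[0,0,0],"twist":[0,0,-1]},
    {"fingers":-0.2,"slide":[0,0,0],"twist":[0,0,-1]},
    {"fingers":-0.2,"slide":[0,0,0],"twist":[0,0,-1]},
    {"fingers":-0.2,"slide":[0,0,0],"twist":[0,0,-1]}
  ]
}}

```text
time_s: 27.78
ee_pos: [619.6, 26.3, 202.5]
tool_rot: [-0.0, 0.592, 0.806, -0.0]
wrist_force: [0.6, 0.1, 0.1]
opening: 51.4
```

Request:
{"method": "drive_tool", "body": {
  "targets": [
    {"fingers":-0.2,"slide":[0,0,0],"twist":[0,0,-1]},
    {"fingers":-0.2,"slide":[0,0,0],"twist":[0,0,-1]},
    {"fingers":-0.2,"slide":[0,0,0],"twist":[0,0,-1]},
    {"fingers":-0.2,"slide":[0,0,0],"twist":[0,0,-1]},
    {"fingers":-0.2,"slide":[0,0,0],"twist":[0,0,-1]},
    {"fingers":-0.2,"slide":[0,0,0],"twist":[0,0,-1]},
    {"fingers":-0.2,"slide":[0,0,0],"twist":[0,0,-1]},
    {"fingers":-0.2,"slide":[0,0,0],"twist":[0,0,-1]},
    {"fingers":-0.2,"slide":[0,0,0],"twist":[0,0,-1]},
    {"fingers":-0.2,"slide":[0,0,0],"twist":[0,0,-1]},
    {"fingers":-0.2,"slide":[0,0,0],"twist":[0,0,-1]},
    {"fingers":-0.2,"slide":[0,0,0],"twist":[0,0,-1]}
  ]
}}

```text
time_s: 28.78
ee_pos: [619.5, 26.3, 202.5]
tool_rot: [-0.0, 0.154, 0.988, 0.0]
wrist_force: [0.3, 0.1, 0.0]
opening: 51.3
```

```bash
python3 f.py
python3 - <<'E'
from h import *
s,c=wristcam();g=np.array([[591,154.2],[619,27.2],[511.6,3.7],[483.6,130.5]])
cv2.imwrite("pics/w8.png",c["img"])
for b in bars(c,g): print(b)
plan(s,(483.6,130.1),.734,201)
E
```

```text
t 28.78 ee [619.5  26.3 202.5] psi 2.833 F [0.3 0.1 0. ] M [-0.032 -0.012  0.036] open 51.3 q6 -1.261 tilt [-0.0005  0.0002] eff6 1.004
(array([591. , 153.3]), array([590.4, 152.5, 109.9]), np.float64(0.704), array([13.6, 45. ]), 1606)
(array([619.2,  26.9]), array([618.2,  26.9, 109.7]), np.float64(0.74), array([13.5, 44.8]), 1243)
(array([512.1,   3.3]), array([511.9,   3.4, 109.6]), np.float64(0.716), array([13.6, 44.9]), 1811)
None
psi 2.833 slide units [0.322  0.1154 0.0032] mm [161.   57.7   1.6] twist z units -13.03 q6 -1.261 tilt [-5.e-04  2.e-04 -1.e+00]
```

Request:
{"method": "drive_tool", "body": {
  "targets": [
    {"fingers":-0.2,"slide":[0.062,0.022,0],"twist":[0,0,0]},
    {"fingers":-0.2,"slide":[0.065,0.023,0],"twist":[0,0,0]},
    {"fingers":-0.2,"slide":[0.065,0.023,0],"twist":[0,0,0]},
    {"fingers":-0.2,"slide":[0.065,0.024,0],"twist":[0,0,0]},
    {"fingers":-0.2,"slide":[0.065,0.023,0],"twist":[0,0,0]},
    {"fingers":-0.2,"slide":[0,0,0],"twist":[0,0,-1]},
    {"fingers":-0.2,"slide":[0,0,0],"twist":[0,0,-1]},
    {"fingers":-0.2,"slide":[0,0,0],"twist":[0,0,-1]},
    {"fingers":-0.2,"slide":[0,0,0],"twist":[0,0,-1]},
    {"fingers":-0.2,"slide":[0,0,0],"twist":[0,0,-1]},
    {"fingers":-0.2,"slide":[0,0,0],"twist":[0,0,-1]},
    {"fingers":-0.2,"slide":[0,0,0],"twist":[0,0,-1]}
  ]
}}

```text
time_s: 29.83
ee_pos: [484.0, 130.5, 202.8]
tool_rot: [-0.0, -0.125, 0.992, 0.0]
wrist_force: [-0.9, 0.4, -0.2]
opening: 51.0
```

Request:
{"method": "drive_tool", "body": {
  "targets": [
    {"fingers":-0.2,"slide":[0,0,0],"twist":[0,0,-1]},
    {"fingers":-0.2,"slide":[0,0,0],"twist":[0,0,-1]},
    {"fingers":-0.2,"slide":[0,0,0],"twist":[0,0,-1]},
    {"fingers":-0.2,"slide":[0,0,0],"twist":[0,0,-1]},
    {"fingers":-0.2,"slide":[0,0,0],"twist":[0,0,-1]},
    {"fingers":-0.2,"slide":[0,0,0],"twist":[0,0,-1]},
    {"fingers":-0.2,"slide":[0,0,0],"twist":[0,0,0]}
  ]
}}

```text
time_s: 30.42
ee_pos: [484.0, 130.4, 202.7]
tool_rot: [-0.0, -0.356, 0.934, 0.0]
wrist_force: [0.0, -0.1, -0.8]
opening: 51.1
```

```bash
python3 f.py
python3 - <<'E'
from h import *
s,c=wristcam();g=np.array([[483.6,130.1]])
cv2.imwrite("pics/w9.png",c["img"])
for b in bars(c,g): print(b)
plan(s,(483.6,130.1),.735,80.5)
E
```

```text
t 30.42 ee [484.  130.4 202.7] psi -2.414 F [ 0.  -0.1 -0.8] M [ 0.035 -0.065 -0.022] open 51.1 q6 -2.085 tilt [-0.0002  0.0001] eff6 -0.814
(array([483.9, 129.5]), array([483. , 129. , 115.5]), np.float64(0.737), array([13.6, 44.8]), 1274)
psi -2.414 slide units [0.0011 0.     0.2445] mm [  0.6   0.  122.2] twist z units -0.09 q6 -2.085 tilt [-2.e-04  1.e-04 -1.e+00]
```

View pics/w9.png

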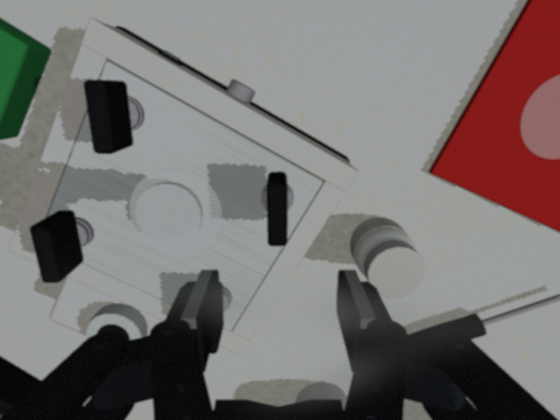

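The nut4 bar is at (277,208), aligned; jar_a at (388,245) is clear of the jaw span. Descending.

Request:
{"method": "drive_tool", "body": {
  "targets": [
    {"fingers":-0.2,"slide":[0.001,0,0.04],"twist":[0,0,0]},
    {"fingers":-0.2,"slide":[0,0,0.06],"twist":[0,0,0]},
    {"fingers":-0.2,"slide":[0,0,0.06],"twist":[0,0,0]},
    {"fingers":-0.2,"slide":[0,0,0.045],"twist":[0,0,0]},
    {"fingers":-0.2,"slide":[0,0,0.025],"twist":[0,0,0]},
    {"fingers":-0.2,"slide":[0,0,0.01],"twist":[0,0,0]},
    {"fingers":1,"slide":[0,0,0],"twist":[0,0,0]},
    {"fingers":1,"slide":[0,0,0],"twist":[0,0,0]},
    {"fingers":1,"slide":[0,0,0],"twist":[0,0,0]},
    {"fingers":1,"slide":[0,0,0],"twist":[0,0,0]},
    {"fingers":1,"slide":[0,0,0],"twist":[0,0,0]},
    {"fingers":1,"slide":[0,0,0],"twist":[0,0,0]}
  ]
}}

```text
time_s: 31.47
ee_pos: [485.1, 130.3, 84.4]
tool_rot: [0.001, -0.356, 0.935, -0.0]
wrist_force: [0.1, 0.4, 4.5]
opening: 13.2
```

```bash
python3 f.py
```

```text
t 31.47 ee [485.1 130.3  84.4] psi -2.415 F [0.1 0.4 4.5] M [0.027 0.048 0.072] open 13.2 q6 -2.085 tilt [0.0029 0.0007] eff6 0.012
```

Request:
{"method": "drive_tool", "body": {
  "targets": [
    {"fingers":1,"slide":[0,0,-0.001],"twist":[0,0,0.5]},
    {"fingers":1,"slide":[0,0,0.0003],"twist":[0,0,1]},
    {"fingers":1,"slide":[0,0,0.0003],"twist":[0,0,1]},
    {"fingers":1,"slide":[0,0,0.0003],"twist":[0,0,1]},
    {"fingers":1,"slide":[0,0,0.0003],"twist":[0,0,1]},
    {"fingers":1,"slide":[0,0,0.0003],"twist":[0,0,1]},
    {"fingers":1,"slide":[0,0,0.0003],"twist":[0,0,1]},
    {"fingers":1,"slide":[0,0,0.0003],"twist":[0,0,1]},
    {"fingers":1,"slide":[0,0,0.0003],"twist":[0,0,1]},
    {"fingers":1,"slide":[0,0,0.0003],"twist":[0,0,1]}
  ]
}}

```text
time_s: 32.3
ee_pos: [485.3, 129.5, 83.1]
tool_rot: [0.002, 0.018, 1.0, -0.0]
wrist_force: [2.1, -2.9, 1.9]
opening: 13.4
```

```bash
python3 f.py
```

```text
t 32.3 ee [485.3 129.5  83.1] psi 3.105 F [ 2.1 -2.9  1.9] M [-0.585 -0.344  0.113] open 13.4 q6 -1.321 tilt [ 0.0035 -0.0009] eff6 -0.925
```

Request:
{"method": "drive_tool", "body": {
  "targets": [
    {"fingers":1,"slide":[0,0,0.0003],"twist":[0,0,1]},
    {"fingers":1,"slide":[0,0,0.0003],"twist":[0,0,1]},
    {"fingers":1,"slide":[0,0,0.0003],"twist":[0,0,1]},
    {"fingers":1,"slide":[0,0,0.0003],"twist":[0,0,1]},
    {"fingers":1,"slide":[0,0,0.0003],"twist":[0,0,1]},
    {"fingers":1,"slide":[0,0,0.0003],"twist":[0,0,1]},
    {"fingers":1,"slide":[0,0,0.0003],"twist":[0,0,1]},
    {"fingers":1,"slide":[0,0,0.0003],"twist":[0,0,1]},
    {"fingers":1,"slide":[0,0,0.0003],"twist":[0,0,1]},
    {"fingers":1,"slide":[0,0,0.0003],"twist":[0,0,1]},
    {"fingers":1,"slide":[0,0,0.0003],"twist":[0,0,1]}
  ]
}}

```text
time_s: 33.22
ee_pos: [484.8, 128.6, 81.3]
tool_rot: [0.002, 0.442, 0.897, -0.001]
wrist_force: [0.5, -5.8, 3.2]
opening: 13.4
```

```bash
python3 f.py
```

```text
t 33.22 ee [484.8 128.6  81.3] psi 2.226 F [ 0.5 -5.8  3.2] M [-1.097 -0.141  0.069] open 13.4 q6 -0.441 tilt [ 0.0022 -0.0026] eff6 -0.928
```

Request:
{"method": "drive_tool", "body": {
  "targets": [
    {"fingers":1,"slide":[0,0,0.0003],"twist":[0,0,1]},
    {"fingers":1,"slide":[0,0,0.0003],"twist":[0,0,1]},
    {"fingers":1,"slide":[0,0,0.0003],"twist":[0,0,1]},
    {"fingers":1,"slide":[0,0,0.0003],"twist":[0,0,1]}
  ]
}}

```text
time_s: 33.55
ee_pos: [484.5, 128.4, 80.7]
tool_rot: [0.001, 0.579, 0.815, -0.001]
wrist_force: [0.5, -6.7, 3.5]
opening: 12.8
```

```bash
python3 f.py
```

```text
t 33.55 ee [484.5 128.4  80.7] psi 1.906 F [ 0.5 -6.7  3.5] M [-1.162  0.021  0.01 ] open 12.8 q6 -0.121 tilt [ 0.0014 -0.003 ] eff6 -0.931
```

Request:
{"method": "drive_tool", "body": {
  "targets": [
    {"fingers":1,"slide":[0,0,0.0003],"twist":[0,0,1]},
    {"fingers":1,"slide":[0,0,0.0003],"twist":[0,0,1]},
    {"fingers":1,"slide":[0,0,0.0003],"twist":[0,0,1]},
    {"fingers":1,"slide":[0,0,0.0003],"twist":[0,0,1]}
  ]
}}

```text
time_s: 33.88
ee_pos: [484.1, 128.3, 80.1]
tool_rot: [0.001, 0.702, 0.712, -0.001]
wrist_force: [-0.7, -6.6, 4.3]
opening: 13.2
```

```bash
python3 f.py
```

```text
t 33.88 ee [484.1 128.3  80.1] psi 1.586 F [-0.7 -6.6  4.3] M [-1.201  0.224  0.052] open 13.2 q6 0.199 tilt [ 0.0006 -0.0031] eff6 -0.935
```

Request:
{"method": "drive_tool", "body": {
  "targets": [
    {"fingers":1,"slide":[0,0,0.0003],"twist":[0,0,1]},
    {"fingers":1,"slide":[0,0,0.0003],"twist":[0,0,1]}
  ]
}}

```text
time_s: 34.05
ee_pos: [483.9, 128.3, 79.8]
tool_rot: [0.001, 0.756, 0.654, -0.001]
wrist_force: [-2.8, -6.7, 5.0]
opening: 13.2
```

```bash
python3 f.py
```

```text
t 34.05 ee [483.9 128.3  79.8] psi 1.426 F [-2.8 -6.7  5. ] M [-1.175  0.308  0.066] open 13.2 q6 0.359 tilt [ 0.0002 -0.0031] eff6 -0.936
```

Request:
{"method": "drive_tool", "body": {
  "targets": [
    {"fingers":1,"slide":[0,0,0.0003],"twist":[0,0,1]},
    {"fingers":1,"slide":[0,0,0.0003],"twist":[0,0,1]},
    {"fingers":1,"slide":[0,0,0.0003],"twist":[0,0,1]}
  ]
}}

```text
time_s: 34.3
ee_pos: [483.6, 128.4, 79.3]
tool_rot: [0.001, 0.829, 0.559, -0.001]
wrist_force: [-4.5, -6.5, 6.6]
opening: 12.9
```

```bash
python3 f.py
```

```text
t 34.3 ee [483.6 128.4  79.3] psi 1.186 F [-4.5 -6.5  6.6] M [-1.125  0.448  0.045] open 12.9 q6 0.599 tilt [-0.0005 -0.003 ] eff6 -0.938
```

Request:
{"method": "drive_tool", "body": {
  "targets": [
    {"fingers":1,"slide":[0,0,0.0002],"twist":[0,0,1]},
    {"fingers":1,"slide":[0,0,0.0002],"twist":[0,0,1]}
  ]
}}

```text
time_s: 34.47
ee_pos: [483.4, 128.5, 79.1]
tool_rot: [0.001, 0.871, 0.491, -0.001]
wrist_force: [-2.8, -6.7, 7.1]
opening: 12.9
```

```bash
python3 f.py
```

```text
t 34.47 ee [483.4 128.5  79.1] psi 1.026 F [-2.8 -6.7  7.1] M [-1.063  0.626  0.142] open 12.9 q6 0.759 tilt [-0.0008 -0.0029] eff6 -0.884
```

Request:
{"method": "drive_tool", "body": {
  "targets": [
    {"fingers":1,"slide":[0,0,0.0002],"twist":[0,0,1]},
    {"fingers":1,"slide":[0,0,0.0001],"twist":[0,0,1]},
    {"fingers":1,"slide":[0,0,0.0001],"twist":[0,0,1]},
    {"fingers":1,"slide":[0,0,0.0001],"twist":[0,0,1]}
  ]
}}

```text
time_s: 34.8
ee_pos: [483.2, 128.7, 78.9]
tool_rot: [0.001, 0.938, 0.346, -0.001]
wrist_force: [-4.2, -4.8, 8.4]
opening: 13.2
```

```bash
python3 f.py
```

```text
t 34.8 ee [483.2 128.7  78.9] psi 0.706 F [-4.2 -4.8  8.4] M [-0.832  0.672  0.267] open 13.2 q6 1.078 tilt [-0.0014 -0.0025] eff6 -0.756
```

Request:
{"method": "drive_tool", "body": {
  "targets": [
    {"fingers":1,"slide":[0,0,0.0001],"twist":[0,0,0.9]},
    {"fingers":1,"slide":[0,0,0.0001],"twist":[0,0,0.9]}
  ]
}}

```text
time_s: 34.97
ee_pos: [483.0, 128.8, 78.8]
tool_rot: [0.001, 0.961, 0.278, -0.001]
wrist_force: [-4.6, -4.2, 9.0]
opening: 13.2
```

```bash
python3 f.py
```

```text
t 34.97 ee [483.  128.8  78.8] psi 0.562 F [-4.6 -4.2  9. ] M [-0.647  0.772  0.261] open 13.2 q6 1.222 tilt [-0.0017 -0.0024] eff6 -0.592
```

Request:
{"method": "drive_tool", "body": {
  "targets": [
    {"fingers":-0.2,"slide":[0,0,0],"twist":[0,0,0]},
    {"fingers":-0.2,"slide":[0,0,0],"twist":[0,0,0]},
    {"fingers":-0.2,"slide":[0,0,0],"twist":[0,0,0]},
    {"fingers":-0.2,"slide":[0,0,0],"twist":[0,0,0]},
    {"fingers":-0.2,"slide":[0,0,-0.03],"twist":[0,0,0]},
    {"fingers":-0.2,"slide":[0,0,-0.06],"twist":[0,0,0]},
    {"fingers":-0.2,"slide":[0,0,-0.08],"twist":[0,0,0]},
    {"fingers":-0.2,"slide":[0,0,-0.06],"twist":[0,0,0]},
    {"fingers":-0.2,"slide":[0,0,-0.02],"twist":[0,0,0]},
    {"fingers":-0.2,"slide":[0,0,0],"twist":[0,0,-1]},
    {"fingers":-0.2,"slide":[0,0,0],"twist":[0,0,-1]},
    {"fingers":-0.2,"slide":[0,0,0],"twist":[0,0,0]}
  ]
}}

```text
time_s: 35.97
ee_pos: [483.7, 130.1, 202.8]
tool_rot: [-0.0, 0.935, 0.356, 0.0]
wrist_force: [0.6, 0.7, -0.3]
opening: 51.1
```

```bash
python3 f.py
python3 - <<'E'
from h import *
s,c=wristcam();g=np.array([[591,154.2],[619,27.2],[511.6,3.7],[483.6,130.5]])
cv2.imwrite("pics/w10.png",c["img"])
for b in bars(c,g): print(b)
plan(s,(591,153.7),.707,201)
E
```

```text
t 35.97 ee [483.7 130.1 202.8] psi 0.727 F [ 0.6  0.7 -0.3] M [-0.01  -0.015 -0.047] open 51.1 q6 1.056 tilt [0.0001 0.0001] eff6 -0.807
(array([591.2, 154.4]), array([591.5, 155.1, 109.7]), np.float64(0.706), array([13.5, 44.8]), 1814)
(array([619. ,  27.9]), array([619.3,  29.3, 109.4]), np.float64(0.734), array([13.6, 44.9]), 1498)
(array([511.9,   4.5]), array([512.6,   5.8, 109.3]), np.float64(0.71), array([13.4, 45.1]), 1015)
(array([484.3, 130.7]), array([485. , 131.6, 109.7]), np.float64(0.72), array([13.7, 45. ]), 1237)
psi 0.727 slide units [0.1917 0.1075 0.0035] mm [95.9 53.7  1.8] twist z units 0.25 q6 1.056 tilt [ 1.e-04  1.e-04 -1.e+00]
```

View pics/w10.png

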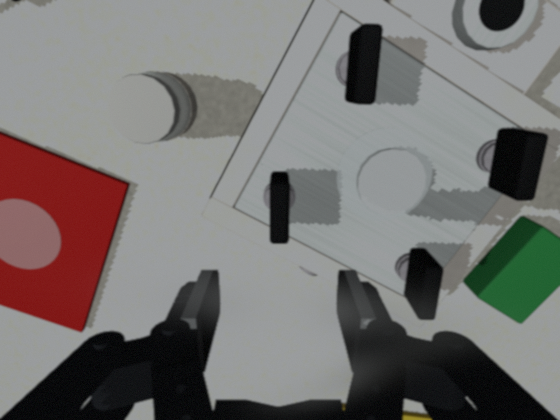

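All four tops are now level (109.3–109.7 mm), and the jar, dish and slide box look undisturbed. I'll quickly re-feel nut 1, since the plate settled after it was tightened.

Request:
{"method": "drive_tool", "body": {
  "targets": [
    {"fingers":-0.2,"slide":[0.06,0.034,0],"twist":[0,0,0.2]},
    {"fingers":-0.2,"slide":[0.066,0.037,0],"twist":[0,0,0]},
    {"fingers":-0.2,"slide":[0.066,0.037,0],"twist":[0,0,0]},
    {"fingers":-0.2,"slide":[0,0,0],"twist":[0,0,0]},
    {"fingers":-0.2,"slide":[0,0,0],"twist":[0,0,0]}
  ]
}}

```text
time_s: 36.43
ee_pos: [592.3, 152.2, 200.6]
tool_rot: [-0.0, 0.938, 0.346, -0.002]
wrist_force: [-0.0, -0.5, -0.4]
opening: 51.3
```

```bash
python3 f.py
python3 - <<'E'
from h import *
s,c=wristcam()
for b in bars(c,np.array([[591,154]])): print(b)
plan(s,(591,153.8),.706,76)
E
```

```text
t 36.43 ee [592.3 152.2 200.6] psi 0.707 F [-0.  -0.5 -0.4] M [ 0.054  0.014 -0.007] open 51.3 q6 1.075 tilt [-0.0034 -0.0007] eff6 0.003
(array([591.6, 154.3]), array([592.6, 155.3, 109.6]), np.float64(0.7), array([13.7, 44.8]), 1258)
psi 0.707 slide units [ 0.0009 -0.0038  0.2492] mm [  0.4  -1.9 124.6] twist z units 0.01 q6 1.075 tilt [-3.4e-03 -7.0e-04 -1.0e+00]
```

Request:
{"method": "drive_tool", "body": {
  "targets": [
    {"fingers":-0.2,"slide":[0,-0.003,0.04],"twist":[0,0,0]},
    {"fingers":-0.2,"slide":[0,0,0.06],"twist":[0,0,0]},
    {"fingers":-0.2,"slide":[0,0,0.06],"twist":[0,0,0]},
    {"fingers":-0.2,"slide":[0,0,0.045],"twist":[0,0,0]},
    {"fingers":-0.2,"slide":[0,0,0.025],"twist":[0,0,0]},
    {"fingers":-0.2,"slide":[0,0,0.012],"twist":[0,0,0]},
    {"fingers":1,"slide":[0,0,0],"twist":[0,0,0]},
    {"fingers":1,"slide":[0,0,0],"twist":[0,0,0]},
    {"fingers":1,"slide":[0,0,0],"twist":[0,0,0]},
    {"fingers":1,"slide":[0,0,0],"twist":[0,0,0]},
    {"fingers":1,"slide":[0,0,0],"twist":[0,0,0]},
    {"fingers":1,"slide":[0,0,0],"twist":[0,0,0]}
  ]
}}

```text
time_s: 37.48
ee_pos: [592.1, 153.6, 84.1]
tool_rot: [0.0, 0.938, 0.347, 0.002]
wrist_force: [-2.0, 0.3, 5.9]
opening: 13.2
```

```bash
python3 f.py
```

```text
t 37.48 ee [592.1 153.6  84.1] psi 0.709 F [-2.   0.3  5.9] M [0.019 0.253 0.009] open 13.2 q6 1.075 tilt [0.0032 0.0008] eff6 -0.006
```

Request:
{"method": "drive_tool", "body": {
  "targets": [
    {"fingers":1,"slide":[0,0,0],"twist":[0,0,0.9]},
    {"fingers":1,"slide":[0,0,0],"twist":[0,0,0.9]}
  ]
}}

```text
time_s: 37.65
ee_pos: [592.2, 153.5, 84.1]
tool_rot: [0.0, 0.961, 0.277, 0.002]
wrist_force: [-0.9, -0.5, 6.2]
opening: 13.1
```

```bash
python3 f.py
```

```text
t 37.65 ee [592.2 153.5  84.1] psi 0.562 F [-0.9 -0.5  6.2] M [0.007 0.306 0.307] open 13.1 q6 1.222 tilt [0.0032 0.0006] eff6 -0.71
```

Nut 1 still resists at 0.31 N m with the same lead, so it hasn't slackened. I'll release, lift and do a final check.

Request:
{"method": "drive_tool", "body": {
  "targets": [
    {"fingers":-0.2,"slide":[0,0,0],"twist":[0,0,-0.9]},
    {"fingers":-0.2,"slide":[0,0,0],"twist":[0,0,0]},
    {"fingers":-0.2,"slide":[0,0,0],"twist":[0,0,0]},
    {"fingers":-0.2,"slide":[0,0,0],"twist":[0,0,0]},
    {"fingers":-0.2,"slide":[0,0,-0.03],"twist":[0,0,0]},
    {"fingers":-0.2,"slide":[0,0,-0.06],"twist":[0,0,0]},
    {"fingers":-0.2,"slide":[0,0,-0.08],"twist":[0,0,0]},
    {"fingers":-0.2,"slide":[0,0,-0.08],"twist":[0,0,0]},
    {"fingers":-0.2,"slide":[0,0,-0.04],"twist":[0,0,0]},
    {"fingers":-0.2,"slide":[0,0,0],"twist":[0,0,0]},
    {"fingers":-0.2,"slide":[0,0,0],"twist":[0,0,0]}
  ]
}}

```text
time_s: 38.57
ee_pos: [591.9, 153.4, 229.1]
tool_rot: [0.0, 0.95, 0.313, 0.002]
wrist_force: [-0.0, -0.2, -0.7]
opening: 51.1
```

```bash
python3 f.py
python3 - <<'E'
from h import *
s,c=wristcam();g=np.array([[591,154.2],[619,27.2],[511.6,3.7],[483.6,130.5]])
for b in bars(c,g): print(b)
c=manip.read_camera("scene");cv2.imwrite("pics/end.png",c["img"])
E
```

```text
t 38.57 ee [591.9 153.4 229.1] psi 0.636 F [-0.  -0.2 -0.7] M [ 0.063  0.03  -0.017] open 51.1 q6 1.148 tilt [0.0042 0.0009] eff6 0.004
(array([591.7, 154.6]), array([592.5, 155.2, 109.7]), np.float64(0.708), array([13.6, 44.6]), 1016)
(array([619.1,  27.9]), array([620. ,  29.4, 109.4]), np.float64(0.739), array([13.4, 45.3]), 881)
None
(array([484.6, 130.8]), array([484.9, 129.5, 109.6]), np.float64(0.649), array([12.1, 44.5]), 646)
```

View pics/end.png

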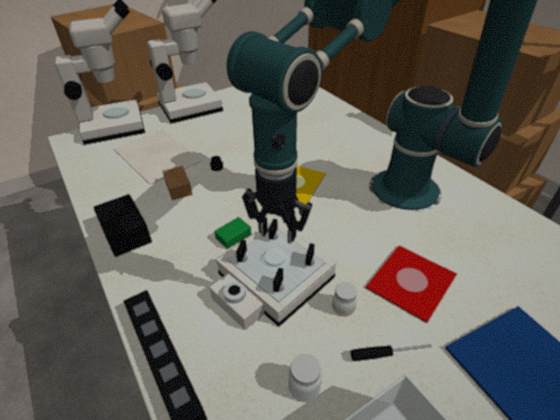

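The hand is clear and the bystanders are where they were at the start. Handing in.

```bash
python3 -c "
from bench import manip
print(manip.close_job())"
```

```text
the job is handed in; nothing more can be done
None
```

I tightened the four nuts in cross order, 1, 3, 2, 4, and handed the job in at about 38.6 s of the 72 s allowed. Each was turned about 0.4–0.5 of a turn, until its turning resistance was roughly 0.2–0.3 N m above running free. By the onset and final angles, that is about 25–30 N of load on each nut.

**Level:** the last view with all four nuts in it put the bar tops level, at 109.3–109.7 mm. All four bars sprang back by about the same angle when released, 0.15–0.16 rad.

**Nut 1:** I gripped it again at the end because the plate had settled after it was tightened. It still resisted at 0.31 N m with the same lead, so it had not slackened. I did not re-feel nuts 2, 3 and 4.

**Surroundings:** the hand was clear of everything, and by eye the bystanders were where they started. I did not measure their positions.

**Readings to treat with care:**
- **Load:** it was judged only from resistance and angle, and the moment readings were noisy by about ±0.04 N m.
- **Nut 4's bar angle:** the last wrist view gave 0.65 rad against 0.72 rad just before. I think the bar was cut off at the edge of that picture. Its height had not changed.
- **Nut 3:** it was out of sight in that last view.

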